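# Pack a mounting kit into a tipped carton

### The arm

A 6-joint arm with a two-finger parallel gripper is mounted at the origin on the work surface. World frame = base frame: x ahead of the robot, y to its left, z up, the work surface at z = 0. Lengths are in m, angles in degrees, forces in N, time in s.
With the tool pointing down it reaches from about 0.3 to 0.875 m from the base axis. Payload 6.4 kg.
Tool frame: the origin (TCP) lies midway between the tips of the shut fingers; the grasp point (between the pads) lies 19 mm behind it (arm.hold_point_z is the distance from the TCP to the grasp point, in m); z points along the fingers, y is the direction in which the jaws open and shut (so a half turn about z gives the same grasp; the last joint's range is limited). The gripper opens to 85 mm and grips with 20 to 120 N. Pads are 22 mm wide; open, the fingers measure 114 mm over their backs; the gripper's body (76 mm by 85 mm) begins 54 mm behind the grasp point. The pads swing forward as they close: fully open they stand 13 mm farther back than shut.
Start: joints at [-75.59, 10.359, 92.074, -0, 77.567, -11.82], TCP at [0.254, -0.516, 0.231] pointing down, gripper open.
Joint ranges: [-171.53, 171.53], [-51.25, 118.39], [17.06, 147.69], [-65.23, 245.23], [0, 150.52], [-178.68, 178.68]. Speed limits (degrees/s): [147.25, 147.25, 172.46, 180, 180, 180].

### API

Orientations are given as [roll, pitch, yaw] about the fixed x, y, z axes, in that order (R = Rz(yaw) Ry(pitch) Rx(roll)).
In Python, from workcell import status, eyes, workorder, arm gives the robot as it stands. The module is installed in compiled form; this text tells all that it offers.
- The arm moves only by the shell command python3 -m creep 'ROWS' [FORCE]. ROWS is JSON, one flat list of numbers, 7 for each row, row after row: the turn, a rotation vector about the world's x, y, z in degrees, then the shift along the world's x, y, z in m, then the finger opening in m, from 0 to 0.0854. A call has 1 to 12 rows; each row shifts and turns the commanded pose from where the row before left it; what a row does not reach is not made up. A row lasts 1/10 s, in which the tool goes at most 50 mm and 8.59 degrees, less where a joint would pass 70% of its speed; a pose out of reach is approached as far as the arm can. A call with a gripper value outside its range is refused whole. The fingers move at their own pace and stop on an object; FORCE is the grip in N (left out, the last holds). Time passes only in rows, so rows that do not move let the fingers close. It gives the time, the measured TCP pose, the force and the opening at its end, in the units of the state.
- status.observe(): the state, without advancing time (a new reading comes with each control period).
- eyes.snapshot(name): name is "scene" or "top"; returns a dict with "frame" (400x640x3 uint8, red, green, blue), "vertical_fov" (degrees; the focal length in pixels is half the picture's height over the tangent of half this angle, whatever the lens; pixels are square), "cx", "cy" (the principal point, pixels), "dist" ([k1, k2, p1, p2, k3] as OpenCV has them; the pictures are not rectified), "world_to_cam" (4x4, takes a point from world to camera coordinates). Camera axes: x right, y down, z forward; pixel columns grow to the right and rows downward; lengths in m; the calibration is good to about 2 mm. A picture is of the moment at which its call begins. There is no depth.
- workorder.sign_off(): hands the job in, once; it reports no verdict.
Trained networks look in a picture, given as the dict that the camera call returned (one of the last four; its "shot" number tells which), for a name from the list of things; names that differ only in an ending like _2 or _b are one class to them, and where a whole thing is asked for, a point or a joint stands for the part that bears it (a point fixed in the world has none). Each returns a list of dicts, best first, with "p" (0 to 1); they miss things now and then, are a little off and sometimes report something else, mostly with a low value. They report only what shows in the picture. A call takes as long as a camera call.
- eyes.masks_of(picture, query): "mask" (400x640 bool, what is visible of it).
- eyes.spot_point(picture, query): "xyz" ([x, y, z] in m, in world coordinates, good to about 4 mm: a listed point, or the origin of a listed thing).
The state is a dict: "clock": time; "joints": joint angles; "joint_velocities": joint speeds; "joint_efforts": joint torques, N m; "tool_pos": TCP position; "eef_rot": TCP orientation; "wrist_force": force on the tool from outside, world axes, zero at the start; "moment": the same for the moment, N m; "width": finger opening in m.
Only numpy, scipy, OpenCV 4.12 (cv2) and the standard library are available. Lean on these libraries where they do the work, as an engineer would, in place of code of your own. Each camera call takes 0.05 s, during which the arm holds its last target.

### The job

Finish packing the kit in the tipped cardboard carton: shift the white isolator box that already stands in it to make room, and pack the aluminium rail offcut and the grey tin with the orange band with it, so that all three stand in one row between the two green end boards, square to the carton and fully down on its floor. It is a tight fit: ease and set the things in without forcing or dropping them into the carton, and leave the other things on the bench where they are.

Things in the scene. Friction and masses are not known exactly. Their poses are not given: they have to be found in the camera images.
- carton: Open cardboard carton, bolted in a blue stand with an orange lip, tipped 30 degrees: its mouth faces up and towards the robot. Inside 70 mm (x) by 194 mm (y), 85 mm deep; walls 4 mm. Origin: centre of the inner floor, 55 mm over the bench. z = square to the floor, out of the mouth; y = along the row, level; x = up the slope, away from the robot.
- carton_mouth (a point): Centre of the carton's mouth, 85 mm out from its floor; same axes. In the carton two upright green end boards (5 mm thick, 84 mm tall) of a clamped packing insert face each other, 165 mm apart along y. They do not yield. The insert sits up to 9 mm either way of the carton's middle along y: where is not given, find it. The row takes 60 + 40 + 62 = 162 mm.
- isolator_mid (a point): White boxed isolator with a yellow band, rigid, 60 x 60 x 140 mm tall, 0.35 kg. Point: its centre, 70 mm above its underside; z = long axis. It already stands loose in the carton, square to it, against the low (-x) wall, 22 to 40 mm off the carton's middle towards the +y end; its top 55 mm stick out. As it stands the rest will not fit.
- rail_mid (a point): Offcut of aluminium mounting rail, a ribbed rectangular tube standing on end on the bench, 60 mm (its x) by 40 mm (its y), 140 mm tall (z), about 0.4 kg; the outside faces across x are flat, 60 mm apart. The point is its centre, 70 mm above its underside. It fits the row only with its x along the carton's x (either way round).
- tin_mid (a point): Grey round tin with an orange band and a black cap, standing on the bench, 62 mm in diameter, body 132 mm tall with bottom edge bevelled 2 mm, the cap (40 mm across) adds 10 mm; about 0.45 kg. The point lies on the axis, 66 mm above its underside; z = its axis.
- spare_mid (a point): White box with a blue band lying on the bench, 110 x 70 x 60 mm tall, point at its centre, 30 mm up. Bystander: leave it alone.
- tape: Brown cardboard ring, 100 mm across, 45 mm tall, origin at the centre of its underside. Bystander: leave it alone.
- hook_a_mid (a point): Aluminium L-shaped roof hook lying on the bench, foot 120 x 35 x 5 mm along its x, upright leg 55 mm tall at its +x end; point 20 mm above the middle of the foot. Bystander: leave it alone.
- hook_b_mid (a point): A second L-shaped roof hook, same sizes and point as the first. Bystander: leave it alone.
- driver_grip (a point): Screwdriver lying on the bench; point on its handle. Bystander: leave it alone.
- cleaner_mid (a point): Blue bottle with a white cap, 68 mm across, 170 mm tall, point on its axis 85 mm up. Bystander: leave it alone.

How it is judged:
By the outcome, as a careful person would: the job done as asked, in the order asked, and still so for the second after the job is handed in, with the robot touching nothing.
It also fails if it takes over 72 s, if anything falls off the work surface, if the arm or the gripper's body presses on something with over 40 N, if the wrist force passes 120 N, or if a joint passes its speed limit or range.

## Working session

There is one attempt and no reset: what is moved stays moved. The work goes in short steps, Python scripts to look and compute and a shell command to move; the robot and the scene stay as the last step left them, time stands still between calls to the robot, and variables do not carry over. Pictures are saved under pics/ and viewed, and the job is handed in when it is done.

```bash
mkdir -p pics; cat > h.py <<'E'
import numpy as np, cv2
from workcell import status, eyes, workorder, arm
from scipy.spatial.transform import Rotation as R
def K(s):
    f=s["frame"].shape[0]/2/np.tan(np.radians(s["vertical_fov"])/2)
    return np.array([[f,0,s["cx"]],[0,f,s["cy"]],[0,0,1]])
def proj(s,P):
    W=np.array(s["world_to_cam"]);P=np.atleast_2d(P).astype(float)
    return cv2.projectPoints(P,cv2.Rodrigues(W[:3,:3])[0],W[:3,3],K(s),np.array(s["dist"],float))[0][:,0]
def ray(s,uv):
    W=np.array(s["world_to_cam"]);n=cv2.undistortPoints(np.array(uv,float).reshape(-1,1,2),K(s),np.array(s["dist"],float))[:,0]
    d=np.c_[n,np.ones(len(n))]@W[:3,:3]; return -W[:3,:3].T@W[:3,3],d
def onplane(s,uv,p0,n):
    c,d=ray(s,uv);n=np.array(n,float);t=((np.array(p0)-c)@n)/(d@n);return c+d*t[:,None]
def save(s,name): cv2.imwrite(f"pics/{name}.png",s["frame"][:,:,::-1])
E
python3 - <<'E'
from h import *
np.set_printoptions(precision=4,suppress=True)
print(status.observe(), arm.hold_point_z)
for n in ["scene","top"]:
    s=eyes.snapshot(n);save(s,n+"0")
    W=np.array(s["world_to_cam"]);print(n,s["vertical_fov"],"cam at",-W[:3,:3].T@W[:3,3],"fwd",W[2,:3],s["dist"])
    for q in ["carton","carton_mouth","isolator_mid","rail_mid","tin_mid","spare_mid","tape","hook_a_mid","driver_grip","cleaner_mid"]:
        r=eyes.spot_point(s,q);print(q,[(np.round(a["xyz"],4).tolist(),round(a["p"],2)) for a in r[:3]])
E
```

```text
{'clock': 0.0, 'joints': array([-75.5902,  10.4023,  92.1319,  -0.0012,  77.567 , -11.8204]), 'joint_velocities': array([-0.1216, -0.0697,  0.0467,  0.0157, -0.0534,  0.066 ]), 'joint_efforts': array([ -0.0029, -44.4886, -35.1334,  -0.0005,   0.009 ,  -0.    ]), 'tool_pos': array([ 0.254 , -0.5152,  0.2304]), 'eef_rot': array([-179.9007,   -0.0196,   26.2304]), 'wrist_force': array([-0.0911,  0.6785, -0.8644]), 'moment': array([-0.0486,  0.007 , -0.0578]), 'width': 0.08565292376455083} 0.0187
scene 43.526483846991006 cam at [1.7822 0.0068 1.0518] fwd [-0.7808 -0.0082 -0.6247] [0.0157 0.     0.     0.     0.    ]
carton [([0.5951, 0.0358, 0.0555], 0.98), ([0.6176, -0.4499, 0.0847], 0.32)]
carton_mouth [([0.5538, 0.0415, 0.1297], 0.57)]
isolator_mid [([0.562, 0.0692, 0.1122], 0.64)]
rail_mid [([0.4681, -0.2529, 0.0653], 0.91)]
tin_mid [([0.5001, 0.3315, 0.0687], 0.71)]
spare_mid [([0.7388, 0.3205, 0.0267], 0.71), ([0.619, -0.4514, 0.0862], 0.63)]
tape [([0.4143, 0.0951, -0.0029], 0.39)]
hook_a_mid [([0.4464, -0.1084, 0.021], 0.53)]
driver_grip [([0.4421, 0.4376, 0.0113], 0.57), ([0.469
[... 151 characters left out ...]
.9897] [-0.0574  0.      0.      0.      0.    ]
carton [([0.5943, 0.0306, 0.0576], 0.79), ([0.7432, 0.322, 0.0283], 0.58)]
carton_mouth [([0.5525, 0.039, 0.13], 0.66), ([0.4405, 0.434, 0.0165], 0.21)]
isolator_mid [([0.559, 0.0688, 0.1131], 0.63)]
rail_mid [([0.4665, -0.2536, 0.0709], 0.98)]
tin_mid [([0.4995, 0.3304, 0.0678], 0.89)]
spare_mid [([0.7427, 0.3191, 0.0286], 0.57)]
tape [([0.4116, 0.095, -0.0019], 0.68)]
hook_a_mid [([0.4493, -0.1124, 0.0192], 0.73)]
driver_grip [([0.4428, 0.4353, 0.0144], 0.89), ([0.5929, 0.0334, 0.0564], 0.68), ([0.6962, -0.3106, 0.0218], 0.21)]
cleaner_mid [([0.6193, -0.4549, 0.0853], 0.95), ([0.4503, -0.1124, 0.0204], 0.63), ([0.5938, 0.0295, 0.058], 0.35)]
```

View pics/scene0.png

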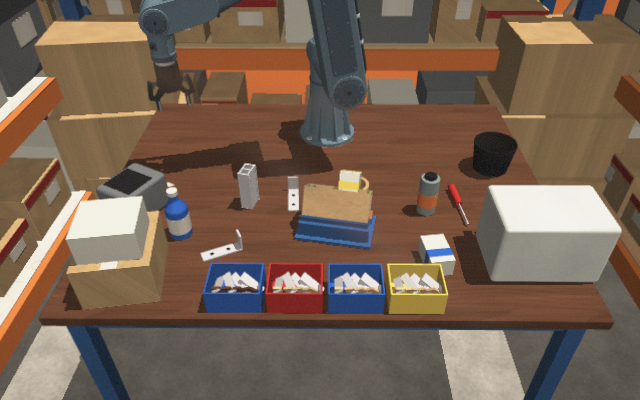

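View pics/top0.png

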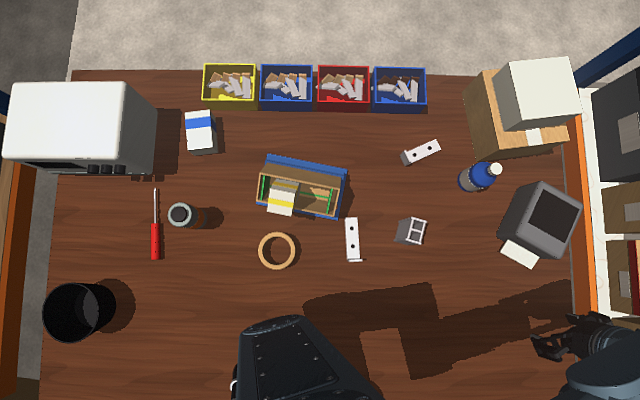

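```bash
python3 - <<'E'
import cv2
a=cv2.imread('pics/top0.png')[110:260,230:390];cv2.imwrite('pics/top0c.png',cv2.resize(a,None,fx=4.8,fy=4,interpolation=cv2.INTER_CUBIC) if 0 else cv2.resize(a,None,fx=4,fy=4,interpolation=cv2.INTER_CUBIC))
E
```

```text
(no output)
```

View pics/top0c.png

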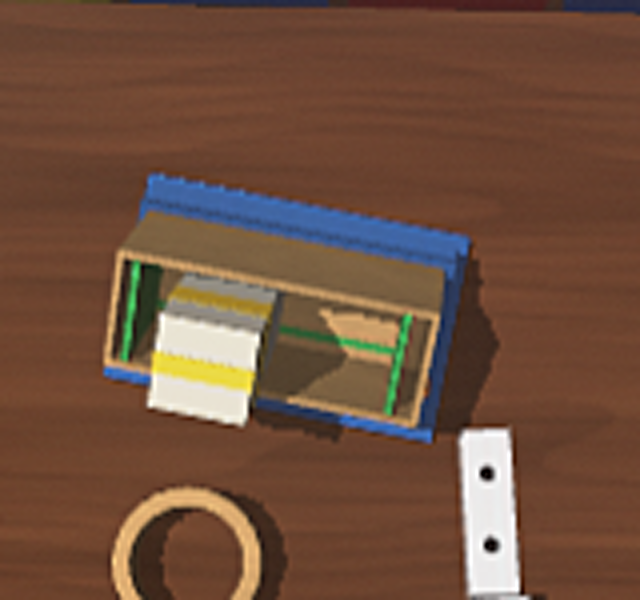

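Top view: the carton's rim runs from about (258,172) to (340,190), with green boards near (263,188) and (329,201). The isolator top is at (281,203), the rail at (412,231) and the tin at (180,214). Next I'll zoom in to fit these precisely.

```bash
python3 - <<'E'
from h import *
def crop(n,o,x0,x1,y0,y1,f):
    a=cv2.imread(f'pics/{n}.png')[y0:y1,x0:x1];a=cv2.resize(a,None,fx=f,fy=f,interpolation=cv2.INTER_CUBIC)
    for i in range(x0,x1,10):
        cv2.putText(a,str(i),((i-x0)*f,8),0,.3,(255,255,255),1);cv2.line(a,((i-x0)*f,10),((i-x0)*f,14),(255,255,255),1)
    for i in range(y0,y1,10):
        cv2.putText(a,str(i),(0,(i-y0)*f+4),0,.3,(255,255,255),1)
    cv2.imwrite(f'pics/{o}.png',a)
crop('top0','t_cart',252,352,148,222,8)
crop('scene0','s_cart',290,385,160,250,6)
def crop2():
    pass
crop('top0','t_rail',390,435,208,250,12)
crop('top0','t_tin',160,220,195,235,12)
E
```

```text
(no output)
```

View pics/t_cart.png

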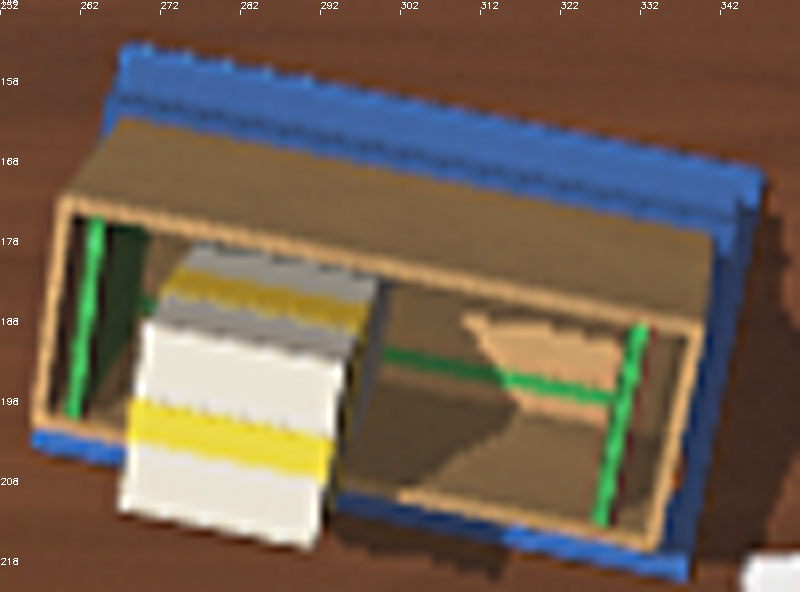

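View pics/s_cart.png

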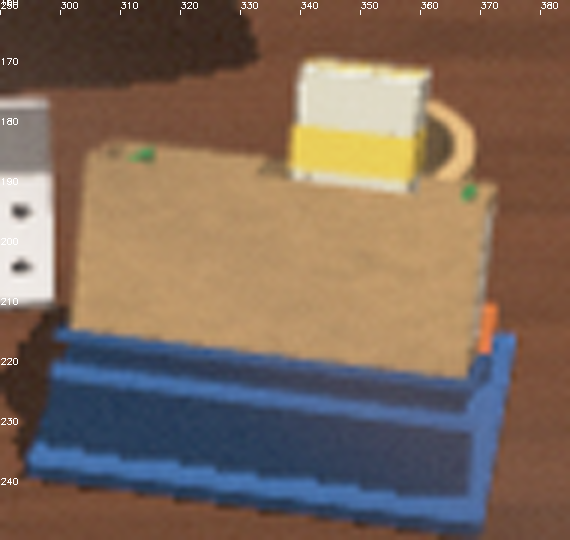

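View pics/t_rail.png

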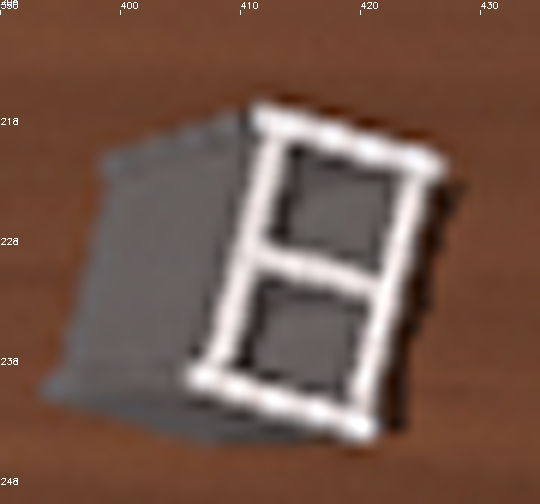

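View pics/t_tin.png

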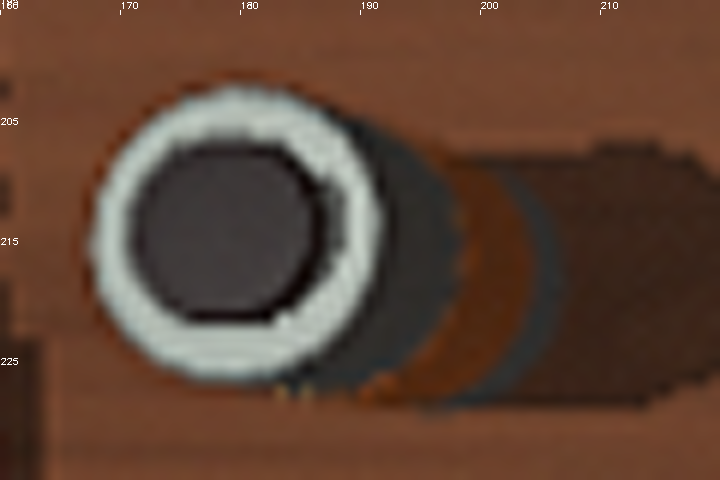

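```bash
cat > fit.py <<'E'
from h import *
from scipy.optimize import least_squares
import pickle
np.set_printoptions(precision=4,suppress=True)
def px(c,x0,y0,f): c=np.array(c,float); return np.c_[x0+(c[:,0]+.5)/f-.5, y0+(c[:,1]+.5)/f-.5]
def Rc(yaw): return R.from_euler('z',yaw,degrees=True).as_matrix()@R.from_euler('y',-30,degrees=True).as_matrix()
def C(p,P): return np.array([p[0],p[1],.055])+np.atleast_2d(P)@Rc(p[2]).T
E
cat > f1.py <<'E'
from fit import *
t=eyes.snapshot("top");s=eyes.snapshot("scene")
rim=[[39,101,85],[39,-101,85],[-39,-101,85],[-39,101,85]]
rim=np.array(rim)/1e3
rp=px([(62,197),(703,325),(657,550),(35,426)],252,148,8)
bp=px([(97,220),(73,418),(641,326),(603,522)],252,148,8)
ip=px([(147,322),(345,362),(318,548),(122,510)],252,148,8)
sp=px([(87,151),(495,186)],290,160,6)
def model(p):
    o,iy=p[3],p[4]
    b=np.array([[.035,o+.085,.084],[-.035,o+.085,.084],[.035,o-.085,.084],[-.035,o-.085,.084]])
    q=np.array([[.025,iy+.03,.14],[.025,iy-.03,.14],[-.035,iy-.03,.14],[-.035,iy+.03,.14]])
    return b,q
def res(p):
    b,q=model(p)
    return np.r_[(proj(t,C(p,rim))-rp).ravel(),(proj(t,C(p,b))-bp).ravel(),(proj(t,C(p,q))-ip).ravel(),(proj(s,C(p,rim[[1,0]]))-sp).ravel()]
r=least_squares(res,[.594,.033,-11,0,.03],loss='soft_l1')
print(r.x);print(res(r.x).reshape(-1,2))
p=r.x
rc=px([(253,105),(445,155),(375,437),(187,380)],390,208,12)
w=onplane(t,rc,[0,0,.14],[0,0,1]);print("rail",w,w.mean(0),[np.linalg.norm(w[i]-w[i-1]) for i in range(4)])
def rr(x):
    m=R.from_euler('z',x[2],degrees=True).as_matrix()
    q=np.array([[.03,.02,0],[.03,-.02,0],[-.03,-.02,0],[-.03,.02,0]])@m.T+[x[0],x[1],.14]
    return (proj(t,q)-rc).ravel()
rf=least_squares(rr,[.467,-.253,-14]);print(rf.x,rf.fun)
th=np.linspace(0,2*np.pi,12,endpoint=False)
tc=onplane(t,px([(237,232)],160,195,12),[0,0,.132],[0,0,1]);print("tin",tc)
cc=onplane(t,px([(227,232)],160,195,12),[0,0,.142],[0,0,1]);print("cap",cc)
pickle.dump((r.x,rf.x,tc[0]),open('fit.pkl','wb'))
def poly(im,sn,P,col,f,x0,y0):
    u=proj(sn,P);u=((u-[x0,y0]+.5)*f-.5).astype(int);cv2.polylines(im,[u.reshape(-1,1,2)],True,col,1)
b,q=model(p)
for sn,nm,(x0,x1,y0,y1,f) in [(t,'ot',(252,352,148,222,8)),(s,'os',(290,385,160,250,6))]:
    im=cv2.resize(np.ascontiguousarray(sn["frame"][:,:,::-1])[y0:y1,x0:x1],None,fx=f,fy=f,interpolation=cv2.INTER_CUBIC)
    poly(im,sn,C(p,rim),(0,0,255),f,x0,y0);poly(im,sn,C(p,q),(255,0,255),f,x0,y0)
    poly(im,sn,C(p,b[:2]),(255,0,0),f,x0,y0);poly(im,sn,C(p,b[2:]),(255,0,0),f,x0,y0)
    cv2.imwrite(f'pics/{nm}.png',im)
# scene tin / rail
x0,x1,y0,y1,f=225,265,150,220,8
im=cv2.resize(np.ascontiguousarray(s["frame"][:,:,::-1])[y0:y1,x0:x1],None,fx=f,fy=f,interpolation=cv2.INTER_CUBIC)
m=R.from_euler('z',rf.x[2],degrees=True).as_matrix();q=np.array([[.03,.02,0],[.03,-.02,0],[-.03,-.02,0],[-.03,.02,0]])@m.T+[rf.x[0],rf.x[1],0]
for z in(0,.14): poly(im,s,q+[0,0,z],(0,0,255),f,x0,y0)
x0,x1,y0,y1=405,450,160,225
im2=cv2.resize(np.ascontiguousarray(s["frame"][:,:,::-1])[y0:y1,x0:x1],None,fx=f,fy=f,interpolation=cv2.INTER_CUBIC)
th=np.linspace(0,2*np.pi,40)
for z in(0.0,.132): poly(im2,s,np.c_[tc[0,0]+.031*np.cos(th),tc[0,1]+.031*np.sin(th),z+0*th],(0,0,255),f,x0,y0)
h=max(im.shape[0],im2.shape[0])
o=np.zeros((h,im.shape[1]+im2.shape[1],3),np.uint8);o[:im.shape[0],:im.shape[1]]=im;o[:im2.shape[0],im.shape[1]:]=im2
cv2.imwrite('pics/os2.png',o)
E
python3 f1.py
```

```text
[  0.5937   0.0301 -10.3328   0.0029   0.0303]
[[-0.4108 -0.0332]
 [ 0.1565 -0.2676]
 [-0.1178 -0.0524]
 [-0.4901  0.0832]
 [ 0.3034 -0.5038]
 [ 0.0562  0.498 ]
 [ 0.035  -0.5169]
 [-0.4     0.4342]
 [-0.2125  0.4682]
 [ 0.2848  0.4177]
 [-0.0907  0.1325]
 [-0.176   0.03  ]
 [-0.287   0.6659]
 [-1.7299  2.4531]]
rail [[ 0.5003 -0.2439  0.14  ]
 [ 0.4905 -0.2837  0.14  ]
 [ 0.4329 -0.2677  0.14  ]
 [ 0.4441 -0.2292  0.14  ]] [ 0.4669 -0.2561  0.14  ] [np.float64(0.05816686662331737), np.float64(0.04092892380150379), np.float64(0.05981365586592452), np.float64(0.0400984603748979)]
[  0.467   -0.2561 -15.122 ] [ 0.2735 -0.322  -0.1696 -0.0772 -0.0316  0.0411 -0.0709  0.352 ]
tin [[0.4988 0.3268 0.132 ]]
cap [[0.4979 0.3251 0.142 ]]
```

View pics/ot.png

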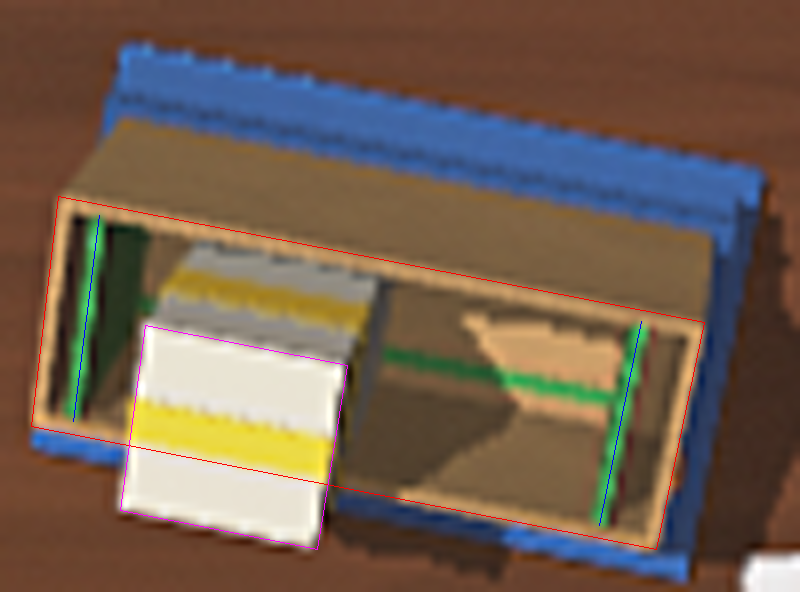

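View pics/os.png

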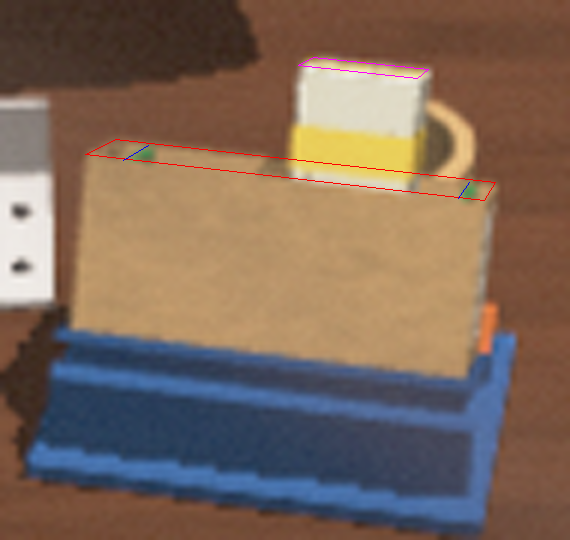

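View pics/os2.png

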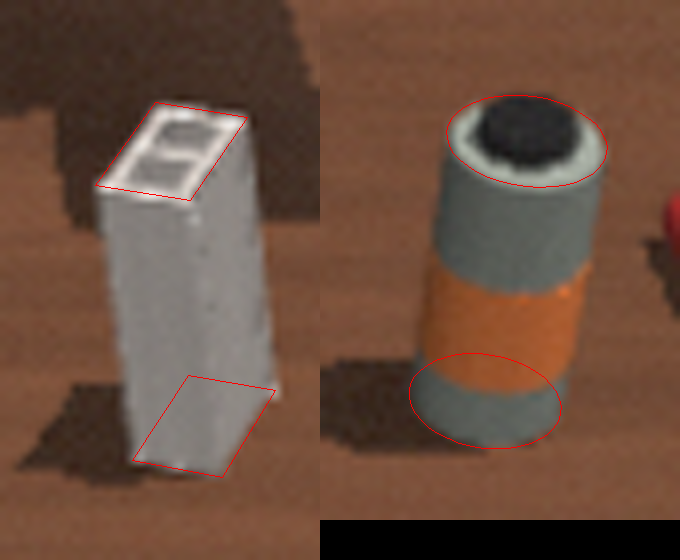

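```bash
cat > plan.py <<'E'
from fit import *
p,rl,tn=pickle.load(open('fit.pkl','rb'))
H=arm.hold_point_z
def Tc():  # tool orientation for carton: z=-zc, y=+-xc (tool y heading like xc), x = y cross z
    m=Rc(p[2]);z=-m[:,2];y=m[:,0];x=np.cross(y,z);return np.c_[x,y,z]
def Td(h): # pointing down, jaw heading h deg
    y=np.array([np.cos(np.radians(h)),np.sin(np.radians(h)),0]);z=np.array([0,0,-1.]);return np.c_[np.cross(y,z),y,z]
def cart_tcp(x,y,zhold): return C(p,[x,y,zhold])[0]+H*Tc()[:,2]
def cur():
    o=status.observe();return np.array(o["tool_pos"]),R.from_euler('xyz',o["eef_rot"],degrees=True).as_matrix(),o
def go(P,T):
    c,r,o=cur();rv=np.degrees(R.from_matrix(T@r.T).as_rotvec());d=np.array(P)-c
    print("turn",np.round(rv,2),"|%.1f"%np.linalg.norm(rv),"shift mm",np.round(d*1e3,1),"n>=",max(np.linalg.norm(rv)/8.5,np.linalg.norm(d)*1e3/49))
    return rv,d
E
python3 - <<'E'
from plan import *
print(cart_tcp(-.005,p[4],.110),cart_tcp(-.005,p[4],.20),C(p,[-.005,p[4],.14]))
print(Rc(p[2]))
go(cart_tcp(-.005,p[4],.20),Tc())
E
```

```text
[0.55   0.0689 0.1316] [0.5057 0.0769 0.2095] [[0.526  0.0732 0.1737]]
[[ 0.852   0.1794 -0.4919]
 [-0.1553  0.9838  0.0897]
 [ 0.5     0.      0.866 ]]
turn [-18.73 -24.82  52.17] |60.7 shift mm [251.6 592.8 -21.8] n>= 13.14895411864412
```

```bash
python3 -m creep '[0,0,0,0,0,0.04,0.085, 0,0,0,0,0,0.04,0.085, -1.34,-1.77,3.73,0.018,0.042,0,0.085, -1.34,-1.77,3.73,0.018,0.042,0,0.085, -1.34,-1.77,3.73,0.018,0.042,0,0.085, -1.34,-1.77,3.73,0.018,0.042,0,0.085, -1.34,-1.77,3.73,0.018,0.042,0,0.085, -1.34,-1.77,3.73,0.018,0.042,0,0.085, -1.34,-1.77,3.73,0.018,0.042,0,0.085, -1.34,-1.77,3.73,0.018,0.042,0,0.085, -1.34,-1.77,3.73,0.018,0.042,0,0.085, -1.34,-1.77,3.73,0.018,0.042,0,0.085]' 30
python3 -m creep '[-1.34,-1.77,3.73,0.018,0.042,-0.01,0.085, -1.34,-1.77,3.73,0.018,0.042,-0.02,0.085, -1.34,-1.77,3.73,0.018,0.042,-0.03,0.085, -1.34,-1.77,3.73,0.018,0.042,-0.04,0.085, 0,0,0,0,0,0,0.085]'
python3 - <<'E'
from plan import *
go(cart_tcp(-.005,p[4],.110),Tc())
E
```

```text
clock: 2.4
tool_pos: [0.4345, -0.0941, 0.3119]
eef_rot: [158.2, -2.9, 64.7]
wrist_force: [0.6, -0.1, 0.3]
width: 0.0853
clock: 2.9
tool_pos: [0.498, 0.0654, 0.2147]
eef_rot: [150.6, 0.1, 80.1]
wrist_force: [-1.9, 0.4, -1.6]
width: 0.085
turn [-0.02 -0.56 -0.44] |0.7 shift mm [ 52.    3.5 -83.1] n>= 2.0017275265554235
```

```bash
python3 -m creep '[0,-0.56,-0.44,0.0048,0.0121,0,0.085, 0,0,0,0.0094,-0.0017,-0.0166,0.085, 0,0,0,0.0094,-0.0017,-0.0166,0.085, 0,0,0,0.0094,-0.0017,-0.0166,0.085, 0,0,0,0.0094,-0.0017,-0.0166,0.085, 0,0,0,0.0094,-0.0017,-0.0166,0.085, 0,0,0,0,0,0,0.085, 0,0,0,0,0,0,0.085]' 30
python3 - <<'E'
from plan import *
go(cart_tcp(-.005,p[4],.110),Tc())
for n in("top","scene"):save(eyes.snapshot(n),n+"1")
a=cv2.imread('pics/top1.png')[140:240,230:360];b=cv2.imread('pics/scene1.png')[140:240,280:400]
cv2.imwrite('pics/c1.png',np.vstack([cv2.resize(a,(780,300*2))[:300*2]]));cv2.imwrite('pics/c1s.png',cv2.resize(b,None,fx=5,fy=5,interpolation=2))
E
```

```text
clock: 3.7
tool_pos: [0.5534, 0.0641, 0.1385]
eef_rot: [149.5, -0.0, 79.2]
wrist_force: [-0.3, -0.2, 0.1]
width: 0.085
turn [0.05 0.52 0.47] |0.7 shift mm [-3.4  4.8 -7. ] n>= 0.18560489842620861
```

View pics/c1s.png

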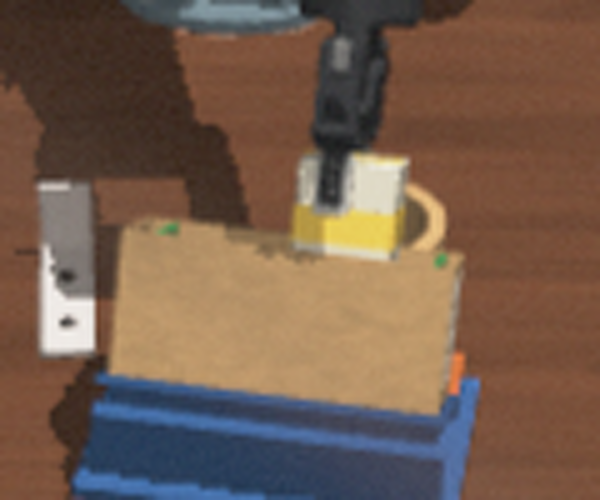

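View pics/c1.png

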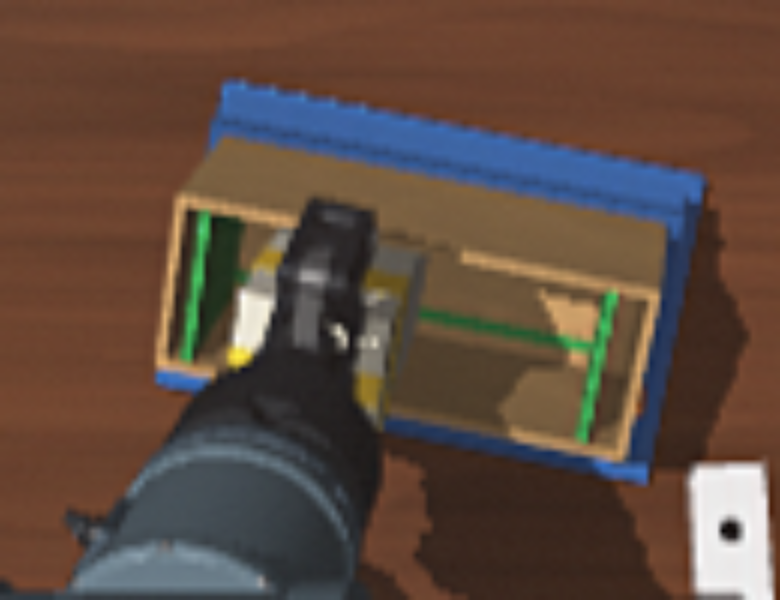

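```bash
python3 -m creep '[0,0.5,0.47,-0.0034,0.0048,-0.007,0.085, 0,0,0,0,0,0,0.085, 0,0,0,0,0,0,0.085, 0,0,0,0,0,0,0.085]' 30
python3 - <<'E'
from plan import *
go(cart_tcp(-.005,p[4],.110),Tc());print(cur()[2])
E
```

```text
clock: 4.2
tool_pos: [0.5499, 0.0698, 0.1312]
eef_rot: [149.9, 0.0, 79.7]
wrist_force: [0.9, 0.5, 0.1]
width: 0.0849
turn [ 0.05  0.06 -0.08] |0.1 shift mm [ 0.1 -0.9  0.4] n>= 0.02027528618926984
{'clock': 4.2, 'joints': array([ -2.8536,  -0.5685, 122.4619,  -7.8417,  28.4749,  13.298 ]), 'joint_velocities': array([-0.0613,  0.1676, -0.1074,  0.0869, -0.049 , -0.0566]), 'joint_efforts': array([  0.0459, -30.2832, -30.6897,  -0.2604,  -2.2982,  -0.0002]), 'tool_pos': array([0.5499, 0.0698, 0.1312]), 'eef_rot': array([149.9325,   0.0351,  79.7471]), 'wrist_force': array([0.8885, 0.4694, 0.1261]), 'moment': array([0.0601, 0.2116, 0.0308]), 'width': 0.08492487500207915}
```

```bash
python3 -m creep '[0,0,0,0,0,0,0.07, 0,0,0,0,0,0,0.062, 0,0,0,0,0,0,0.055, 0,0,0,0,0,0,0.055, 0,0,0,0,0,0,0.055, 0,0,0,0,0,0,0.055]' 35
python3 - <<'E'
from plan import *
c,r,o=cur();f=o['wrist_force'];print("carton-frame force",Rc(p[2]).T@f,o['moment'],o['width'],"tcp carton",Rc(p[2]).T@(c-[p[0],p[1],.055]))
E
```

```text
clock: 4.8
tool_pos: [0.5503, 0.0696, 0.1314]
eef_rot: [149.9, 0.0, 79.7]
wrist_force: [-0.5, 0.4, 3.5]
width: 0.0599
carton-frame force [1.2702 0.3219 3.3504] [ 0.0145 -0.1729  0.0182] 0.05986453687937189 tcp carton [-0.0049  0.031   0.0911]
```

```bash
python3 -m creep '[0,0,0,-0.0006,0.0001,0.002,0.055, 0,0,0,0,0,0,0.055, 0,0,0,0.0009,0.0049,0,0.055, 0,0,0,0.0009,0.0049,0,0.055, 0,0,0,0.0009,0.0049,0,0.055, 0,0,0,0.0009,0.0049,0,0.055, 0,0,0,0,0,0,0.055, 0,0,0,0,0,0,0.055]' 35
cat > st.py <<'E'
from plan import *
c,r,o=cur();M=Rc(p[2]);print("Fc",np.round(M.T@o['wrist_force'],1),"Mc",np.round(M.T@o['moment'],2),"w",round(o['width'],4),"tcp_c mm",np.round(1e3*M.T@(c-[p[0],p[1],.055]),1),"roterr",np.round(np.degrees(R.from_matrix(M.T@Tc()@r.T@M).as_rotvec()),2),o['clock'])
E
python3 st.py
```

```text
clock: 5.6
tool_pos: [0.553, 0.0894, 0.1328]
eef_rot: [149.9, 0.0, 79.7]
wrist_force: [5.3, 0.4, -4.1]
width: 0.0597
Fc [ 2.4  1.3 -6.1] Mc [ 0.07 -0.36 -0.05] w 0.0597 tcp_c mm [-5.  51.  92.7] roterr [-0.02  0.05 -0.07] 5.6
```

```bash
python3 -m creep '[0,0,0,0.0004,0.0025,0,0.055, 0,0,0,0.0002,0.001,0,0.055, 0,0,0,0,0,0,0.055]' 35; python3 st.py
python3 -m creep '[0,0,0,0.0001,0.0005,0,0.055, 0,0,0,0,0,0,0.055]' 35; python3 st.py
```

```text
clock: 5.9
tool_pos: [0.5535, 0.0924, 0.1328]
eef_rot: [150.0, 0.1, 79.7]
wrist_force: [5.2, -3.5, -2.4]
width: 0.0594
Fc [ 3.7 -2.5 -5. ] Mc [-0.53 -0.3  -0.07] w 0.0594 tcp_c mm [-5.  54.  92.8] roterr [ 0.04  0.05 -0.08] 5.9
clock: 6.1
tool_pos: [0.5536, 0.0927, 0.1328]
eef_rot: [150.0, 0.1, 79.7]
wrist_force: [3.5, -3.7, -2.1]
width: 0.0598
Fc [ 2.5 -3.  -3.9] Mc [-0.58 -0.37 -0.02] w 0.0598 tcp_c mm [-5.  54.4 92.8] roterr [ 0.05  0.04 -0.08] 6.1
```

```bash
python3 -m creep '[0,0,0,0.0001,0.0005,0,0.055, 0,0,0,0,0,0,0.055]' 35; python3 st.py
```

```text
clock: 6.3
tool_pos: [0.5537, 0.0932, 0.1328]
eef_rot: [150.0, 0.1, 79.7]
wrist_force: [4.2, -4.4, -2.0]
width: 0.06
Fc [ 3.3 -3.5 -4.2] Mc [-0.66 -0.37 -0.03] w 0.06 tcp_c mm [-5.  54.9 92.7] roterr [ 0.05  0.04 -0.08] 6.3
```

```bash
python3 -m creep '[0,0,0,-0.0002,-0.0008,0,0.055, 0,0,0,0.0003,-0.0001,-0.0011,0.055, 0,0,0,0.0003,0,-0.0009,0.055, 0,0,0,0,0,0,0.055]' 35; python3 st.py
python3 -m creep '[0,0,0,0.0002,0,-0.0004,0.055, 0,0,0,0,0,0,0.055]' 35; python3 st.py
```

```text
clock: 6.7
tool_pos: [0.5545, 0.0929, 0.1313]
eef_rot: [149.9, 0.0, 79.7]
wrist_force: [3.7, -1.0, 1.8]
width: 0.0597
Fc [ 4.2 -0.3 -0.3] Mc [-0.   -0.29 -0.11] w 0.0597 tcp_c mm [-5.  54.7 91. ] roterr [-0.01  0.1  -0.07] 6.7
clock: 6.9
tool_pos: [0.5546, 0.0929, 0.1313]
eef_rot: [149.9, 0.0, 79.7]
wrist_force: [-1.9, -1.9, 8.4]
width: 0.0595
Fc [ 2.9 -2.2  8.1] Mc [-0.2  -0.05 -0.12] w 0.0595 tcp_c mm [-5.  54.8 91. ] roterr [ 0.    0.1  -0.08] 6.9
```

```bash
python3 -m creep '[0,0,0,0.0001,0.0006,0,0.055, 0,0,0,0,0,0,0.055]' 35; python3 st.py
python3 -m creep '[0,0,0,0,0,0,0.065, 0,0,0,0,0,0,0.075, 0,0,0,0,0,0,0.085, 0,0,0,0,0,0,0.085, 0,0,0,0,0,0,0.085]' 35; python3 st.py
```

```text
clock: 7.1
tool_pos: [0.5546, 0.0932, 0.1313]
eef_rot: [149.9, 0.1, 79.7]
wrist_force: [-4.2, -2.9, 9.4]
width: 0.0596
Fc [ 1.6 -3.6  9.9] Mc [-0.73 -0.01 -0.05] w 0.0596 tcp_c mm [-5. 55. 91.] roterr [ 0.04  0.09 -0.1 ] 7.1
clock: 7.6
tool_pos: [0.5541, 0.0935, 0.1302]
eef_rot: [150.0, 0.0, 79.7]
wrist_force: [0.4, -0.9, 0.7]
width: 0.0851
Fc [ 0.8 -0.9  0.4] Mc [0.05 0.25 0.03] w 0.0851 tcp_c mm [-6.  55.3 90.3] roterr [ 0.01  0.   -0.08] 7.6
```

```bash
python3 -m creep '[0,0,0,-0.0098,0.0018,0.0173,0.085, 0,0,0,-0.0148,0.0027,0.026,0.085, 0,0,0,-0.0197,0.0036,0.0346,0.085, 0,0,0,-0.0148,0.0027,0.026,0.085, 0,0,0,0,0,0,0.085, 0,0,0,0,0,0,0.085]'
python3 - <<'E'
from plan import *
go([rl[0],-.2558,.0913],Td(rl[2]))
for n in("top","scene"):
  s=eyes.snapshot(n);save(s,n+"2")
a=cv2.imread('pics/top2.png')[148:222,252:352];cv2.imwrite('pics/c2.png',cv2.resize(a,None,fx=8,fy=8,interpolation=2))
a=cv2.imread('pics/scene2.png')[160:250,290:385];cv2.imwrite('pics/c2s.png',cv2.resize(a,None,fx=6,fy=6,interpolation=2))
E
```

```text
clock: 8.2
tool_pos: [0.4955, 0.1044, 0.2349]
eef_rot: [149.9, 0.0, 79.7]
wrist_force: [-0.9, -0.2, -0.9]
width: 0.085
turn [ 6.64 29.41 -4.76] |30.5 shift mm [ -28.5 -360.2 -143.6] n>= 7.936033411492804
```

View pics/c2.png

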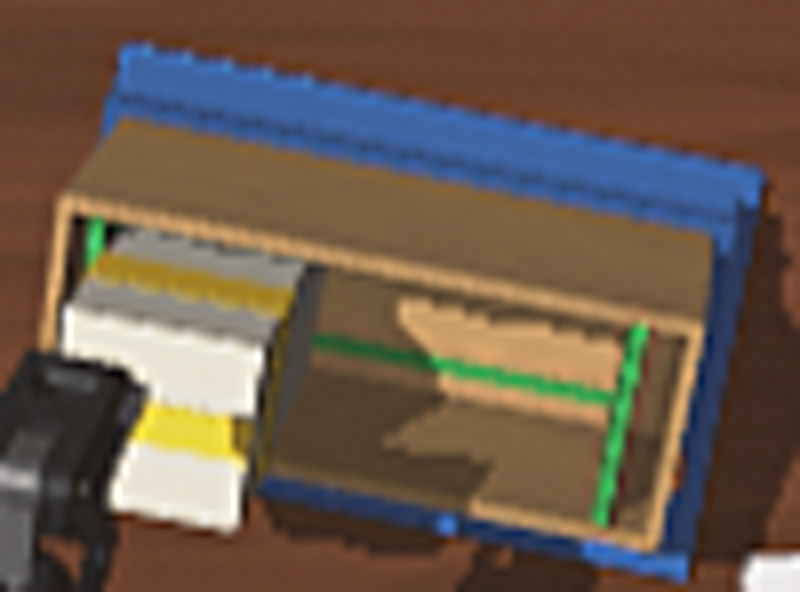

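View pics/c2s.png

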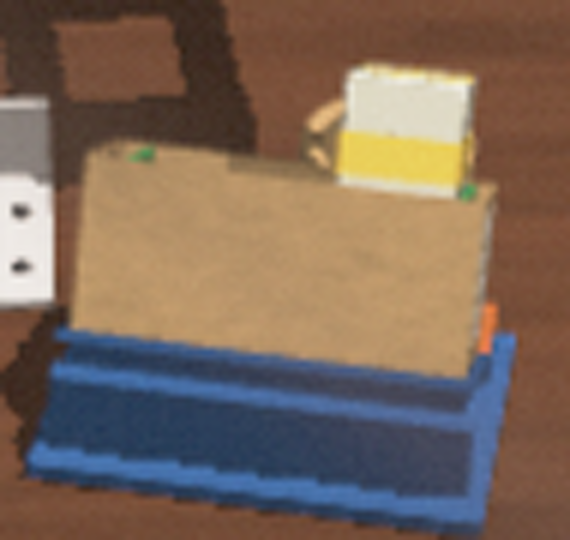

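```bash
python3 -m creep '[0,0,0,-0.004,-0.02,0.03,0.085, 0.74,3.27,-0.53,-0.003,-0.04,-0.005,0.085, 0.74,3.27,-0.53,-0.003,-0.04,-0.005,0.085, 0.74,3.27,-0.53,-0.003,-0.04,-0.005,0.085, 0.74,3.27,-0.53,-0.003,-0.04,-0.005,0.085, 0.74,3.27,-0.53,-0.003,-0.04,-0.005,0.085, 0.74,3.27,-0.53,-0.003,-0.04,-0.005,0.085, 0.74,3.27,-0.53,-0.003,-0.04,-0.005,0.085, 0.74,3.27,-0.53,-0.003,-0.04,-0.005,0.085, 0.74,3.27,-0.53,-0.002,-0.02,-0.005,0.085, 0,0,0,0,0,0,0.085, 0,0,0,0,0,0,0.085]'
python3 - <<'E'
from plan import *
go([rl[0],-.2558,.0913],Td(rl[2]))
s=eyes.snapshot("scene");save(s,"s3")
a=cv2.imread('pics/s3.png')[120:230,190:310];cv2.imwrite('pics/c3.png',cv2.resize(a,None,fx=5,fy=5,interpolation=2))
E
```

```text
clock: 9.5
tool_pos: [0.4647, -0.2555, 0.217]
eef_rot: [-179.7, -0.1, 74.8]
wrist_force: [-0.7, 0.4, -0.3]
width: 0.0853
turn [-0.2  -0.27  0.08] |0.3 shift mm [   2.3   -0.3 -125.7] n>= 2.5656591461165195
```

View pics/c3.png

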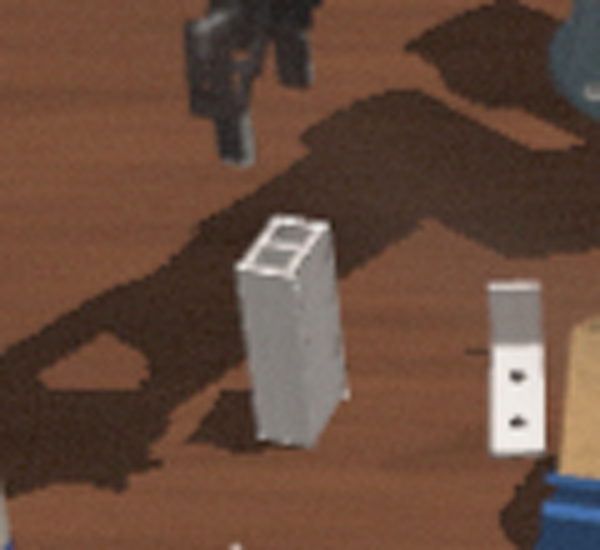

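```bash
python3 -m creep '[-0.2,-0.27,0.08,0.0023,-0.0003,-0.02,0.085, 0,0,0,0,0,-0.03,0.085, 0,0,0,0,0,-0.03,0.085, 0,0,0,0,0,-0.03,0.085, 0,0,0,0,0,-0.0157,0.085, 0,0,0,0,0,0,0.085, 0,0,0,0,0,0,0.085]'
python3 -m creep '[0,0,0,0,0,0,0.07, 0,0,0,0,0,0,0.062, 0,0,0,0,0,0,0.055, 0,0,0,0,0,0,0.055, 0,0,0,0,0,0,0.055, 0,0,0,0,0,0,0.055]' 40
python3 - <<'E'
from plan import *
print(cur()[2]['moment'])
go([rl[0],-.2558,.0913],Td(rl[2]))
E
```

```text
clock: 10.25
tool_pos: [0.4677, -0.2553, 0.0943]
eef_rot: [179.8, 0.1, 75.0]
wrist_force: [0.0, -0.7, 0.2]
width: 0.0849
clock: 10.85
tool_pos: [0.4679, -0.2565, 0.0953]
eef_rot: [179.7, 0.2, 74.9]
wrist_force: [-2.2, 1.3, 6.5]
width: 0.0599
[ 0.2463  0.4651 -0.052 ]
turn [ 0.25  0.2  -0.06] |0.3 shift mm [-1.   0.7 -4. ] n>= 0.0847571169339378
```

```bash
python3 -m creep '[0,0,0,0,0,0.01,0.055, 0,0,0,0,0,0.03,0.055, 0,0,0,0,0,0.04,0.055, 0,0,0,0,0,0.04,0.055, 0,0,0,0,0,0.03,0.055, 0,0,0,0,0,0,0.055, 0,0,0,0,0,0,0.055]' 40
cat >> plan.py <<'E'
def tc(x,y,z): return C(p,np.array([x,y,z])/1e3)[0]
E
python3 - <<'E'
from plan import *
print(tc(-4,-8,220))
go(tc(-4,-8,220),Tc());print(cur()[2]['moment'])
s=eyes.snapshot("scene");save(s,"s4")
a=cv2.imread('pics/s4.png')[70:230,190:310];cv2.imwrite('pics/c4.png',cv2.resize(a,None,fx=3.7,fy=3.7,interpolation=2))
E
```

```text
clock: 11.55
tool_pos: [0.4676, -0.256, 0.2441]
eef_rot: [179.7, 0.2, 74.9]
wrist_force: [-0.4, -0.0, -3.3]
width: 0.0595
[0.4807 0.0426 0.2435]
turn [ -6.38 -29.06   4.66] |30.1 shift mm [ 13.1 298.6  -0.6] n>= 6.098822582252318
[0.042  0.0364 0.0334]
```

View pics/c4.png

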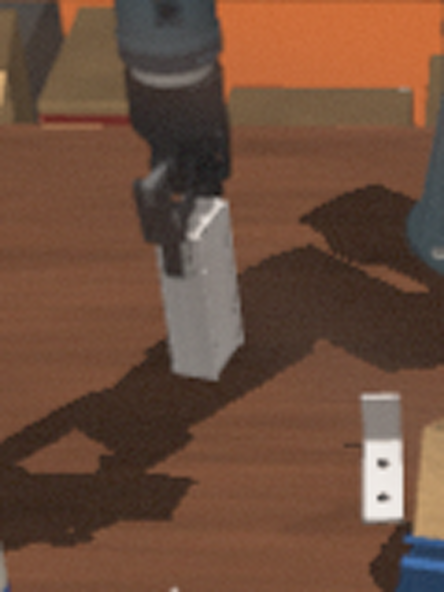

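```bash
python3 -m creep '[-0.71,-3.23,0.52,0.0015,0.0332,0.01,0.055, -0.71,-3.23,0.52,0.0015,0.0332,0.01,0.055, -0.71,-3.23,0.52,0.0015,0.0332,0,0.055, -0.71,-3.23,0.52,0.0015,0.0332,0,0.055, -0.71,-3.23,0.52,0.0015,0.0332,0,0.055, -0.71,-3.23,0.52,0.0015,0.0332,0,0.055, -0.71,-3.23,0.52,0.0015,0.0332,0,0.055, -0.71,-3.23,0.52,0.0015,0.0332,-0.01,0.055, -0.71,-3.23,0.52,0.0015,0.0332,-0.01,0.055, 0,0,0,0,0,0,0.055, 0,0,0,0,0,0,0.055, 0,0,0,0,0,0,0.055]' 40
python3 - <<'E'
from plan import *
go(tc(-4,-8,190),Tc())
s=eyes.snapshot("top");save(s,"t5")
a=cv2.imread('pics/t5.png')[130:250,240:370];cv2.imwrite('pics/c5.png',cv2.resize(a,None,fx=5,fy=5,interpolation=2))
s=eyes.snapshot("scene");save(s,"s5")
a=cv2.imread('pics/s5.png')[100:250,280:400];cv2.imwrite('pics/c5s.png',cv2.resize(a,None,fx=4,fy=4,interpolation=2))
E
python3 st.py
```

```text
clock: 12.8
tool_pos: [0.4809, 0.0422, 0.2431]
eef_rot: [150.2, 0.0, 79.7]
wrist_force: [-0.1, 0.3, -2.2]
width: 0.0599
turn [-0.02 -0.16  0.01] |0.2 shift mm [ 14.5  -2.3 -25.5] n>= 0.6012714557405178
Fc [-1.8  0.4 -2.3] Mc [-0.05  0.53  0.01] w 0.0596 tcp_c mm [ -3.   -8.9 219.8] roterr [ 0.04 -0.08  0.08] 12.9
```

View pics/c5.png

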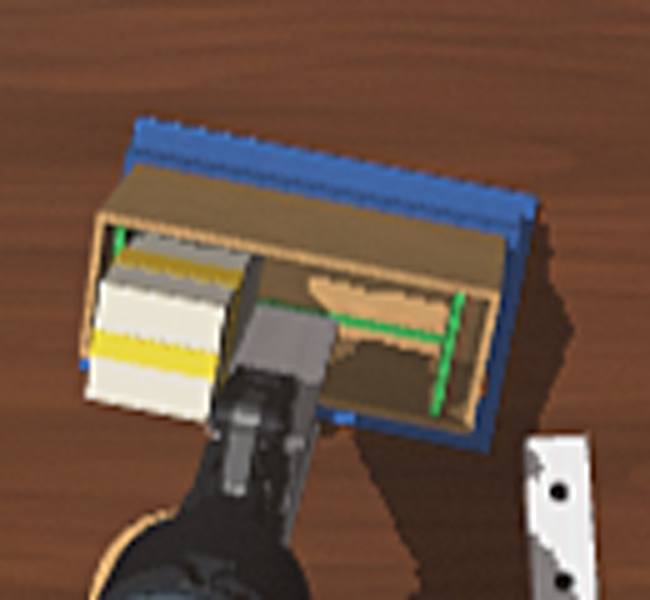

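View pics/c5s.png

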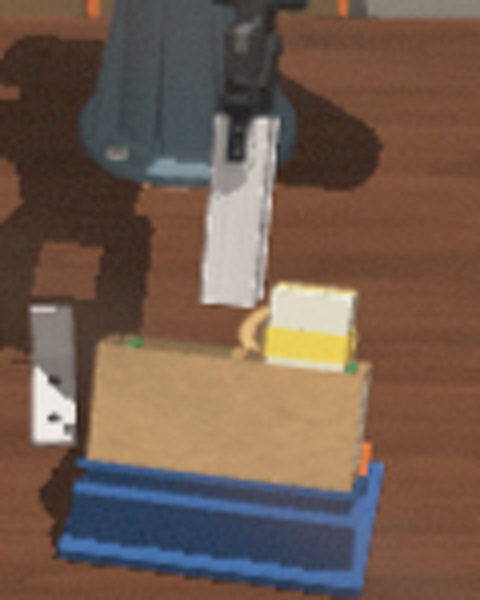

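```bash
python3 -m creep '[0,0,0,0.0012,0.0068,0,0.055, 0,0,0,0.0098,-0.0018,-0.0173,0.055, 0,0,0,0.0098,-0.0018,-0.0173,0.055, 0,0,0,0.0098,-0.0018,-0.0173,0.055, 0,0,0,0,0,0,0.055, 0,0,0,0,0,0,0.055]' 40
python3 st.py
python3 -m creep '[0,0,0,0.0074,-0.0013,-0.013,0.055, 0,0,0,0.0074,-0.0013,-0.013,0.055, 0,0,0,0.0074,-0.0013,-0.013,0.055, 0,0,0,0,0,0,0.055, 0,0,0,0,0,0,0.055]' 40
python3 st.py
python3 - <<'E'
from plan import *
s=eyes.snapshot("top");save(s,"t6")
a=cv2.imread('pics/t6.png')[130:250,240:370];cv2.imwrite('pics/c6.png',cv2.resize(a,None,fx=5,fy=5,interpolation=2))
E
```

```text
clock: 13.5
tool_pos: [0.5118, 0.0438, 0.1916]
eef_rot: [150.1, -0.0, 79.6]
wrist_force: [0.0, 1.0, -4.0]
width: 0.0595
Fc [-2.1  1.  -3.4] Mc [-0.08  0.57  0.04] w 0.0595 tcp_c mm [ -3.6  -1.2 159.8] roterr [ 0.01 -0.12  0.04] 13.5
clock: 14.0
tool_pos: [0.5338, 0.0402, 0.1533]
eef_rot: [150.1, -0.0, 79.7]
wrist_force: [0.4, -0.8, -2.3]
width: 0.0595
Fc [-0.7 -0.8 -2.2] Mc [0.06 0.56 0.03] w 0.0595 tcp_c mm [ -3.5  -0.8 115.5] roterr [-0.02 -0.08 -0.  ] 14.0
```

View pics/c6.png

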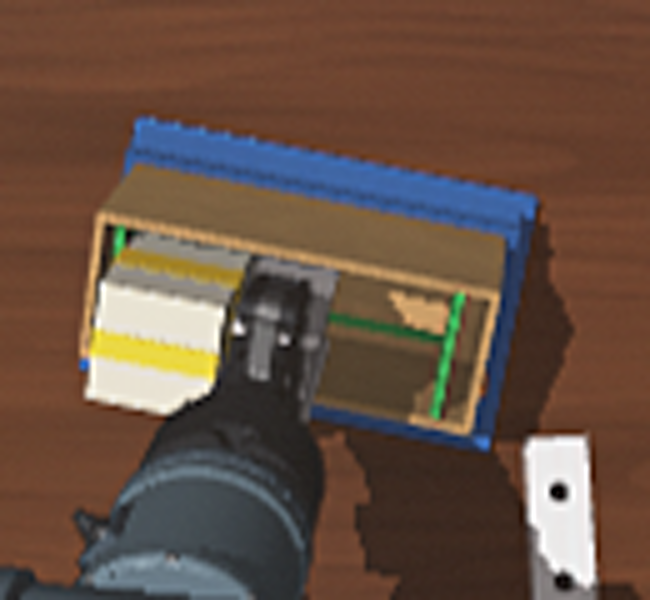

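```bash
python3 -m creep '[0,0,0,0.0054,-0.001,-0.0095,0.055, 0,0,0,0.0027,-0.0005,-0.0048,0.055, 0,0,0,0,0,0,0.055, 0,0,0,0,0,0,0.055]' 40
python3 st.py
python3 -m creep '[0,0,0,0.0007,-0.0001,-0.0013,0.055, 0,0,0,0,0,0,0.055]' 40
python3 st.py
```

```text
clock: 14.45
tool_pos: [0.5418, 0.0389, 0.1388]
eef_rot: [150.1, -0.0, 79.7]
wrist_force: [-0.1, -0.2, -3.2]
width: 0.0593
Fc [-1.7 -0.2 -2.7] Mc [-0.08  0.55  0.01] w 0.0593 tcp_c mm [-3.7 -0.7 98.9] roterr [-0.03 -0.06 -0.02] 14.45
clock: 14.65
tool_pos: [0.5426, 0.0387, 0.1374]
eef_rot: [150.0, -0.0, 79.7]
wrist_force: [0.6, -0.8, -2.8]
width: 0.0596
Fc [-0.7 -0.6 -2.8] Mc [0.01 0.48 0.01] w 0.0596 tcp_c mm [-3.7 -0.7 97.3] roterr [-0.03 -0.04 -0.02] 14.65
```

```bash
python3 -m creep '[0,0,0,0.0006,0.0031,0,0.055, 0,0,0,0,0,0,0.055]' 40; python3 st.py
python3 -m creep '[0,0,0,0.0001,0.0008,0,0.055, 0,0,0,0,0,0,0.055]' 40; python3 st.py
python3 -m creep '[0,0,0,0.0001,0.0008,0,0.055, 0,0,0,0,0,0,0.055]' 40; python3 st.py
```

```text
clock: 14.85
tool_pos: [0.5433, 0.0421, 0.1373]
eef_rot: [150.0, -0.0, 79.7]
wrist_force: [-0.7, -0.2, -3.2]
width: 0.0596
Fc [-2.2 -0.4 -2.5] Mc [ 0.04  0.47 -0.03] w 0.0596 tcp_c mm [-3.6  2.7 97.2] roterr [-0.04 -0.04 -0.02] 14.85
clock: 15.05
tool_pos: [0.5434, 0.0427, 0.1373]
eef_rot: [150.0, -0.0, 79.7]
wrist_force: [-0.1, -0.1, -2.8]
width: 0.0595
Fc [-1.5 -0.2 -2.3] Mc [0.06 0.53 0.03] w 0.0595 tcp_c mm [-3.6  3.4 97.2] roterr [-0.03 -0.04 -0.02] 15.05
clock: 15.25
tool_pos: [0.5435, 0.0433, 0.1373]
eef_rot: [150.0, 0.0, 79.7]
wrist_force: [-0.1, -0.7, -2.9]
width: 0.0595
Fc [-1.4 -0.7 -2.6] Mc [-0.29  0.43 -0.02] w 0.0595 tcp_c mm [-3.7  4.  97.1] roterr [-0.01 -0.04 -0.03] 15.25
```

```bash
python3 -m creep '[0,0,0,0.0001,0.0006,0,0.055, 0,0,0,0,0,0,0.055]' 40; python3 st.py
python3 -m creep '[0,0,0,0.0001,0.0006,0,0.055, 0,0,0,0,0,0,0.055]' 40; python3 st.py
```

```text
clock: 15.45
tool_pos: [0.5436, 0.0438, 0.1373]
eef_rot: [150.1, 0.0, 79.7]
wrist_force: [-1.0, -1.8, -1.2]
width: 0.0599
Fc [-1.1 -1.9 -0.7] Mc [-0.51  0.51  0.05] w 0.0599 tcp_c mm [-3.7  4.5 97.2] roterr [-0.01 -0.05 -0.02] 15.45
clock: 15.65
tool_pos: [0.5437, 0.0444, 0.1373]
eef_rot: [150.1, 0.0, 79.7]
wrist_force: [-1.1, -2.8, -1.0]
width: 0.0597
Fc [-1.  -3.  -0.6] Mc [-0.9   0.48  0.09] w 0.0597 tcp_c mm [-3.7  5.1 97.2] roterr [-0.01 -0.05 -0.03] 15.65
```

```bash
python3 -m creep '[0,0,0,-0.0001,-0.0007,0,0.055, 0,0,0,0.0005,-0.0001,-0.0009,0.055, 0,0,0,0,0,0,0.055]' 40; python3 st.py
python3 -m creep '[0,0,0,0.0005,-0.0001,-0.0009,0.055, 0,0,0,0,0,0,0.055]' 40; python3 st.py
python3 -m creep '[0,0,0,0.0002,-0.0001,-0.0004,0.055, 0,0,0,0,0,0,0.055]' 40; python3 st.py
```

```text
clock: 15.95
tool_pos: [0.5441, 0.0439, 0.1362]
eef_rot: [150.0, -0.0, 79.7]
wrist_force: [1.0, -1.2, -3.3]
width: 0.0599
Fc [-0.6 -1.  -3.4] Mc [-0.19  0.33  0.01] w 0.0599 tcp_c mm [-3.8  4.7 96. ] roterr [-0.04 -0.05 -0.  ] 15.95
clock: 16.15
tool_pos: [0.5444, 0.0441, 0.1359]
eef_rot: [150.1, -0.0, 79.7]
wrist_force: [-9.4, 0.6, 7.7]
width: 0.0595
Fc [-4.3 -1.1 11.3] Mc [-0.48  0.93  0.03] w 0.0595 tcp_c mm [-3.7  4.9 95.6] roterr [-0.05 -0.06 -0.04] 16.15
clock: 16.35
tool_pos: [0.5444, 0.0442, 0.1359]
eef_rot: [150.1, -0.0, 79.7]
wrist_force: [-15.7, 2.6, 14.6]
width: 0.0594
Fc [-6.5 -0.3 20.6] Mc [-0.47  1.31 -0.01] w 0.0594 tcp_c mm [-3.8  5.  95.6] roterr [-0.05 -0.06 -0.05] 16.35
```

```bash
python3 -m creep '[0,0,0,-0.0003,0,0.0006,0.055, 0,0,0,-0.001,0.0002,-0.0006,0.055, 0,0,0,0,0,0,0.055]' 40; python3 st.py
python3 -m creep '[0,0,0,0,0,0,0.063, 0,0,0,0,0,0,0.07, 0,0,0,0,0,0,0.08, 0,0,0,0,0,0,0.085, 0,0,0,0,0,0,0.085]' 40; python3 st.py
```

```text
clock: 16.65
tool_pos: [0.5441, 0.0439, 0.1358]
eef_rot: [149.9, -0.0, 79.7]
wrist_force: [-3.6, 1.3, 4.5]
width: 0.0598
Fc [-1.1  0.7  5.8] Mc [-0.1   0.17  0.05] w 0.0598 tcp_c mm [-4.   4.7 95.6] roterr [-0.05  0.06 -0.02] 16.65
clock: 17.15
tool_pos: [0.5434, 0.0438, 0.1349]
eef_rot: [150.1, -0.0, 79.7]
wrist_force: [-0.2, 0.1, 0.1]
width: 0.0847
Fc [-0.1  0.   0.2] Mc [ 0.02  0.23 -0.01] w 0.0847 tcp_c mm [-5.   4.4 95.2] roterr [-0.03 -0.06 -0.02] 17.15
```

```bash
python3 -m creep '[0,0,0,-0.0098,0.0018,0.0173,0.085, 0,0,0,-0.0148,0.0027,0.026,0.085, 0,0,0,-0.0197,0.0036,0.0346,0.085, 0,0,0,-0.0148,0.0027,0.026,0.085, 0,0,0,0,0.02,0.03,0.085, 0,0,0,0,0.04,0.01,0.085, 0,0,0,0,0.04,0,0.085, 0,0,0,0,0.04,0,0.085, 0,0,0,0,0,0,0.085, 0,0,0,0,0,0,0.085]'
python3 - <<'E'
from plan import *
t=eyes.snapshot("top");save(t,"t7")
a=cv2.imread('pics/t7.png')[148:222,252:352];cv2.imwrite('pics/c7.png',cv2.resize(a,None,fx=8,fy=8,interpolation=2))
s=eyes.snapshot("scene");save(s,"s7")
a=cv2.imread('pics/s7.png')[160:250,290:385];cv2.imwrite('pics/c7s.png',cv2.resize(a,None,fx=6,fy=6,interpolation=2))
for sn in(t,s):print(eyes.spot_point(sn,"tin_mid")[:1])
go([tn[0],.3280,.0913],Td(p[2]))
E
```

```text
clock: 18.15
tool_pos: [0.4839, 0.1956, 0.2785]
eef_rot: [150.1, 0.0, 79.9]
wrist_force: [-0.7, 0.5, -0.2]
width: 0.0851
[{'xyz': [0.4994, 0.33, 0.066], 'p': 0.91}]
[{'xyz': [0.5008, 0.3276, 0.0681], 'p': 0.76}]
turn [ 5.39 29.45  0.09] |29.9 shift mm [  14.3  134.7 -187.5] n>= 4.720542635399251
```

View pics/c7.png

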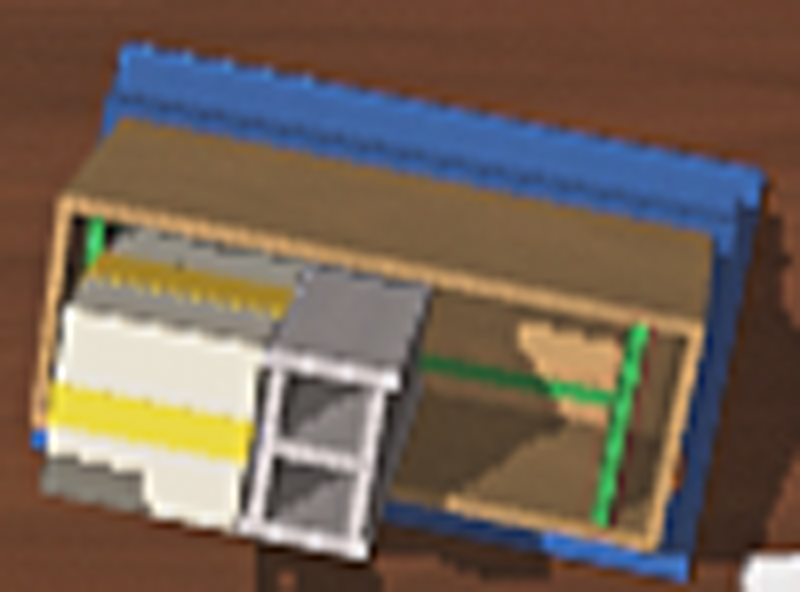

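View pics/c7s.png

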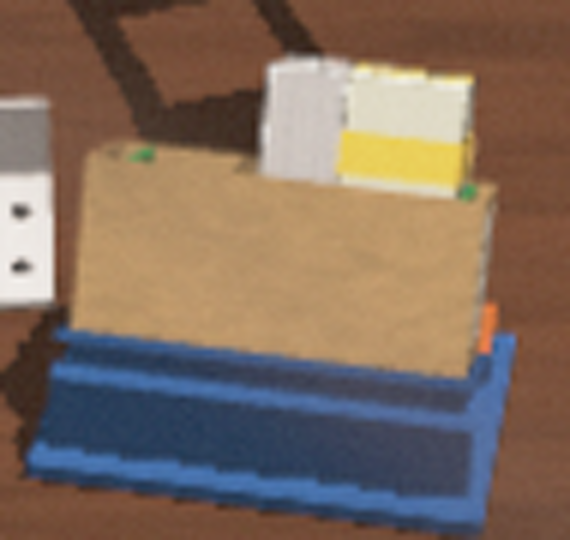

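```bash
python3 -m creep '[0.9,4.9,0,0.0024,0.0224,-0.01,0.085, 0.9,4.9,0,0.0024,0.0224,-0.01,0.085, 0.9,4.9,0,0.0024,0.0224,-0.01,0.085, 0.9,4.9,0,0.0024,0.0224,-0.01,0.085, 0.9,4.9,0,0.0024,0.0224,-0.01,0.085, 0.9,4.9,0,0.0024,0.0224,-0.01,0.085, 0,0,0,0,0,0,0.085, 0,0,0,0,0,0,0.085, 0,0,0,0,0,0,0.085]'
python3 - <<'E'
from plan import *
go([.4995,.3280,.0913],Td(p[2]))
E
```

```text
clock: 19.25
tool_pos: [0.4989, 0.3279, 0.2195]
eef_rot: [179.9, -0.1, 79.6]
wrist_force: [0.2, 0.0, 0.1]
width: 0.0847
turn [-0.05  0.15  0.06] |0.2 shift mm [   0.6    0.1 -128.2] n>= 2.6161881606936346
```

```bash
python3 -m creep '[0,0.15,0,0.0006,0.0001,-0.02,0.085, 0,0,0,0,0,-0.03,0.085, 0,0,0,0,0,-0.03,0.085, 0,0,0,0,0,-0.03,0.085, 0,0,0,0,0,-0.0182,0.085, 0,0,0,0,0,0,0.085, 0,0,0,0,0,0,0.085]'
python3 -m creep '[0,0,0,0,0,0,0.072, 0,0,0,0,0,0,0.066, 0,0,0,0,0,0,0.06, 0,0,0,0,0,0,0.055, 0,0,0,0,0,0,0.055, 0,0,0,0,0,0,0.055]' 45
python3 - <<'E'
from plan import *
print(cur()[0],cur()[2]['moment'])
E
```

```text
clock: 19.95
tool_pos: [0.4997, 0.3289, 0.0922]
eef_rot: [180.0, -0.1, 79.7]
wrist_force: [0.5, -0.3, 0.9]
width: 0.0851
clock: 20.55
tool_pos: [0.5001, 0.3298, 0.0929]
eef_rot: [180.0, -0.1, 79.7]
wrist_force: [-3.2, -0.4, 7.7]
width: 0.061
[0.5001 0.3298 0.0929] [-0.0506  0.4783  0.0429]
```

```bash
python3 -m creep '[0,0,0,0,0,0.01,0.055, 0,0,0,0,0,0.03,0.055, 0,0,0,0,0,0.04,0.055, 0,0,0,0,0,0.04,0.055, 0,0,0,0,0,0.03,0.055, 0,0,0,0,0,0,0.055, 0,0,0,0,0,0,0.055]' 45
python3 - <<'E'
from plan import *
go(tc(-3,-51,225),Tc());print(cur()[2]['moment'],cur()[2]['width'])
s=eyes.snapshot("scene");save(s,"s8")
a=cv2.imread('pics/s8.png')[70:230,390:490];cv2.imwrite('pics/c8.png',cv2.resize(a,None,fx=3.7,fy=3.7,interpolation=2))
s=eyes.snapshot("top");save(s,"t8")
a=cv2.imread('pics/t8.png')[150:270,130:280];cv2.imwrite('pics/c8t.png',cv2.resize(a,None,fx=5,fy=5,interpolation=2))
E
```

```text
clock: 21.25
tool_pos: [0.4993, 0.3291, 0.241]
eef_rot: [-179.9, -0.1, 79.7]
wrist_force: [-0.7, 0.2, -3.9]
width: 0.0609
turn [ -5.45 -29.55  -0.02] |30.1 shift mm [ -27.9 -328.5    7.4] n>= 6.729444339868356
[ 0.0117  0.0011 -0.0769] 0.060862375993449264
```

View pics/c8.png

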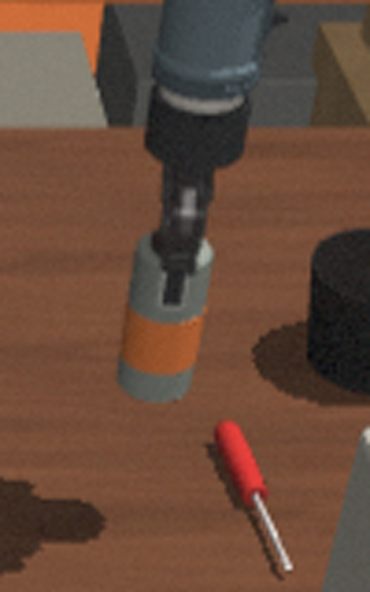

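View pics/c8t.png

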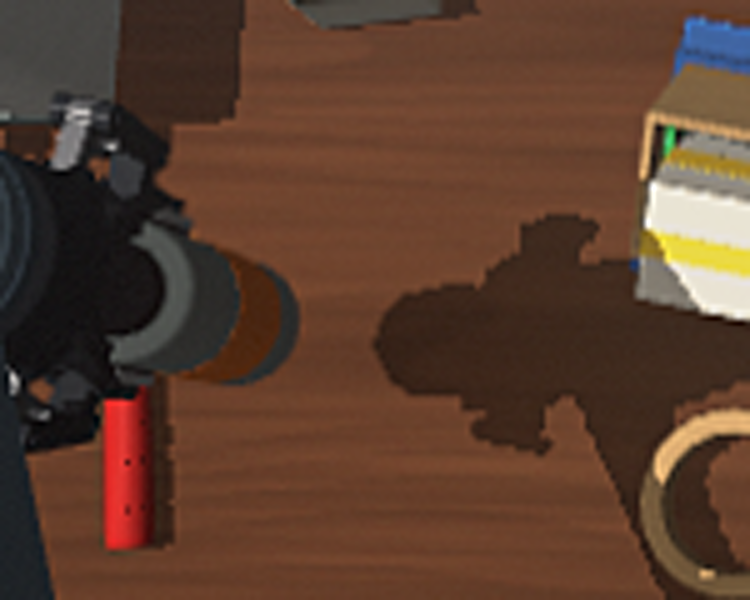

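```bash
python3 - <<'E'
from plan import *
print(tc(-3,-56,265));go(tc(-3,-56,265),Tc())
E
```

```text
[ 0.4508 -0.0007  0.283 ]
turn [ -5.35 -29.8    0.02] |30.3 shift mm [ -47.3 -329.3   44.5] n>= 6.849592615758425
```

```bash
python3 -m creep '[-0.53,-2.98,0,0,0,0.04,0.055, -0.53,-2.98,0,0,0,0.04,0.055, -0.53,-2.98,0,-0.0047,-0.033,0,0.055, -0.53,-2.98,0,-0.0047,-0.033,0,0.055, -0.53,-2.98,0,-0.0047,-0.033,0,0.055, -0.53,-2.98,0,-0.0047,-0.033,0,0.055, -0.53,-2.98,0,-0.0047,-0.033,0,0.055, -0.53,-2.98,0,-0.0047,-0.033,0,0.055, -0.53,-2.98,0,-0.0047,-0.033,0,0.055, -0.53,-2.98,0,-0.0047,-0.033,-0.012,0.055, 0,0,0,-0.0047,-0.033,-0.012,0.055, 0,0,0,-0.0047,-0.033,-0.012,0.055]' 45
python3 -m creep '[0,0,0,0,0,0,0.055, 0,0,0,0,0,0,0.055, 0,0,0,0,0,0,0.055]'
python3 st.py
python3 - <<'E'
from plan import *
go(tc(-3,-56,200),Tc())
s=eyes.snapshot("scene");save(s,"s9")
a=cv2.imread('pics/s9.png')[60:250,270:400];cv2.imwrite('pics/c9.png',cv2.resize(a,None,fx=3,fy=3,interpolation=2))
s=eyes.snapshot("top");save(s,"t9")
a=cv2.imread('pics/t9.png')[140:260,240:370];cv2.imwrite('pics/c9t.png',cv2.resize(a,None,fx=5,fy=5,interpolation=2))
E
```

```text
clock: 22.55
tool_pos: [0.4504, -0.0012, 0.2815]
eef_rot: [150.0, -0.2, 79.8]
wrist_force: [0.8, -0.7, -3.3]
width: 0.0607
clock: 22.85
tool_pos: [0.4521, -0.0001, 0.284]
eef_rot: [149.9, -0.2, 79.8]
wrist_force: [0.6, -0.1, -2.7]
width: 0.0611
Fc [-0.8 -0.  -2.7] Mc [0.03 0.55 0.05] w 0.0611 tcp_c mm [ -1.5 -55.1 265.2] roterr [-0.21  0.07  0.01] 22.85
turn [-0.17  0.11 -0.09] |0.2 shift mm [ 30.6  -6.5 -57.3] n>= 1.331889350133839
```

View pics/c9.png

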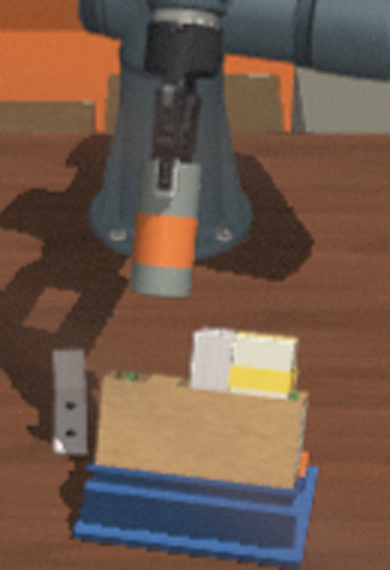

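View pics/c9t.png

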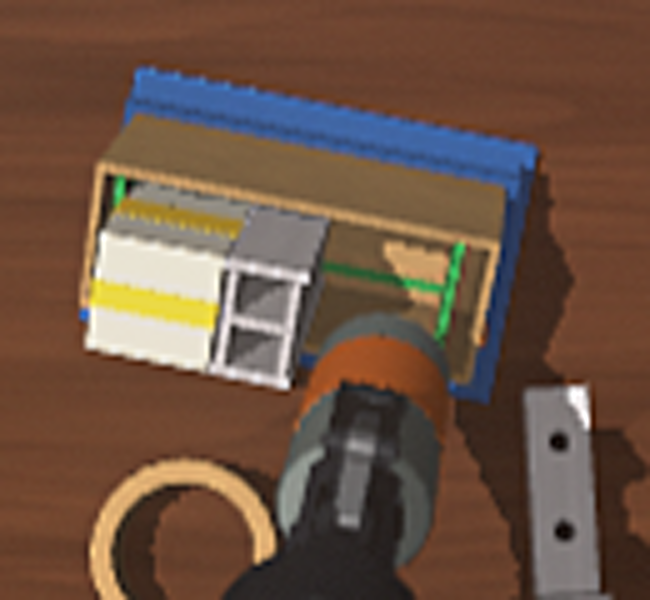

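```bash
python3 -m creep '[-0.17,0.11,-0.09,0.0077,-0.0016,-0.0143,0.055, 0,0,0,0.0077,-0.0016,-0.0143,0.055, 0,0,0,0.0077,-0.0016,-0.0143,0.055, 0,0,0,0.0075,-0.0016,-0.0144,0.055, 0,0,0,0.0015,-0.0003,-0.0026,0.055, 0,0,0,0,0,0,0.055, 0,0,0,0,0,0,0.055]' 45
python3 st.py
python3 -m creep '[0,0,0,0.0005,0.003,0,0.055, 0,0,0,0.0005,0.003,0,0.055, 0,0,0,0,0,0,0.055, 0,0,0,0,0,0,0.055]'; python3 st.py
python3 - <<'E'
from plan import *
s=eyes.snapshot("top");save(s,"t10")
a=cv2.imread('pics/t10.png')[160:240,270:360];cv2.imwrite('pics/c10t.png',cv2.resize(a,None,fx=7,fy=7,interpolation=2))
E
```

```text
clock: 23.65
tool_pos: [0.4847, -0.007, 0.2256]
eef_rot: [149.9, 0.0, 79.7]
wrist_force: [-0.1, 1.4, -2.5]
width: 0.0607
Fc [-1.6  1.4 -2. ] Mc [ 0.04  0.54 -0.02] w 0.0607 tcp_c mm [ -1.8 -56.1 198. ] roterr [ 0.01  0.14 -0.06] 23.65
clock: 24.05
tool_pos: [0.4855, -0.0014, 0.2251]
eef_rot: [149.9, 0.0, 79.7]
wrist_force: [-0.0, 0.1, -2.4]
width: 0.0609
Fc [-1.2  0.1 -2.1] Mc [-0.03  0.55 -0.  ] w 0.0609 tcp_c mm [ -2.3 -50.5 197.7] roterr [ 0.04  0.13 -0.01] 24.05
```

View pics/c10t.png

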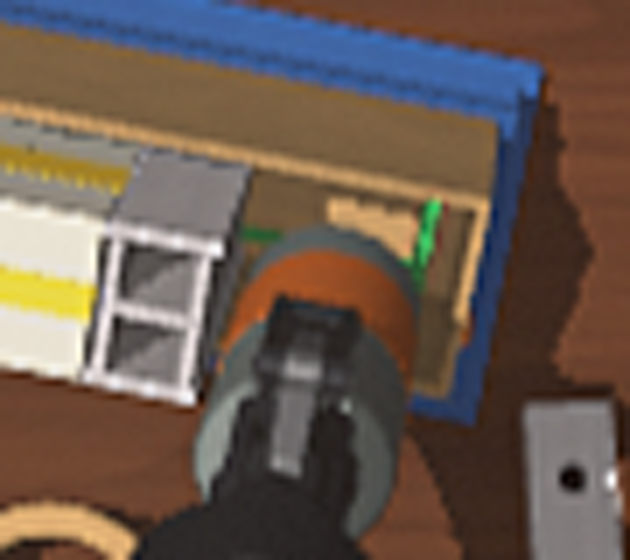

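```bash
for i in 1 ; do python3 -m creep '[0,0,0,0.0002,0.001,0,0.055, 0,0,0,0,0,0,0.055]' >/dev/null; python3 st.py; done
python3 -m creep '[0,0,0,0.0002,0.001,0,0.055, 0,0,0,0,0,0,0.055]' >/dev/null; python3 st.py
python3 -m creep '[0,0,0,0.0002,0.001,0,0.055, 0,0,0,0,0,0,0.055]' >/dev/null; python3 st.py
```

```text
Fc [-1.6 -0.7 -3.4] Mc [-0.    0.51  0.  ] w 0.061 tcp_c mm [ -2.4 -49.6 197.5] roterr [0.05 0.1  0.02] 24.3
Fc [-0.9 -0.1 -3.4] Mc [-0.02  0.54 -0.04] w 0.0609 tcp_c mm [ -2.4 -48.5 197.4] roterr [0.04 0.09 0.01] 24.5
Fc [-1.   0.4 -2.6] Mc [ 0.02  0.51 -0.04] w 0.0606 tcp_c mm [ -2.4 -47.5 197.5] roterr [0.04 0.1  0.01] 24.7
```

```bash
python3 -m creep '[0,0,0,0.0002,0.001,0,0.055, 0,0,0,0,0,0,0.055]' >/dev/null; python3 st.py
python3 -m creep '[0,0,0,0.0002,0.001,0,0.055, 0,0,0,0,0,0,0.055]' >/dev/null; python3 st.py
python3 -m creep '[0,0,0,0.0001,0.0006,0,0.055, 0,0,0,0,0,0,0.055]' >/dev/null; python3 st.py
```

```text
Fc [-1.  -0.  -3.1] Mc [-0.03  0.52  0.  ] w 0.0606 tcp_c mm [ -2.4 -46.4 197.4] roterr [0.04 0.1  0.01] 24.9
Fc [-1.5 -0.5 -3.4] Mc [ 0.02  0.54 -0.02] w 0.0608 tcp_c mm [ -2.3 -45.4 197.5] roterr [0.04 0.1  0.01] 25.1
Fc [-1.2 -0.5 -2.6] Mc [0.03 0.54 0.  ] w 0.0606 tcp_c mm [ -2.4 -44.9 197.4] roterr [0.04 0.09 0.01] 25.3
```

```bash
python3 -m creep '[0,0,0,0.0001,0.0006,0,0.055, 0,0,0,0,0,0,0.055]' >/dev/null; python3 st.py
python3 -m creep '[0,0,0,0.0001,0.0006,0,0.055, 0,0,0,0,0,0,0.055]' >/dev/null; python3 st.py
python3 - <<'E'
from plan import *
s=eyes.snapshot("top");save(s,"t11")
a=cv2.imread('pics/t11.png')[160:240,270:360];cv2.imwrite('pics/c11t.png',cv2.resize(a,None,fx=7,fy=7,interpolation=2))
s=eyes.snapshot("scene");save(s,"s11")
a=cv2.imread('pics/s11.png')[110:210,280:380];cv2.imwrite('pics/c11s.png',cv2.resize(a,None,fx=6,fy=6,interpolation=2))
E
```

```text
Fc [-1.3 -1.7 -2.7] Mc [ 0.02  0.53 -0.01] w 0.0606 tcp_c mm [ -2.4 -44.3 197.5] roterr [0.04 0.1  0.01] 25.5
Fc [-1.4 -0.9 -3.1] Mc [ 0.02  0.51 -0.01] w 0.0607 tcp_c mm [ -2.3 -43.7 197.5] roterr [0.04 0.1  0.01] 25.7
```

View pics/c11t.png

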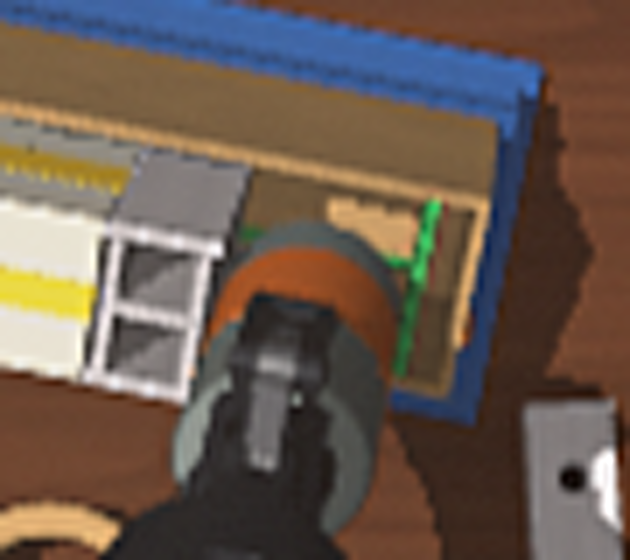

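View pics/c11s.png

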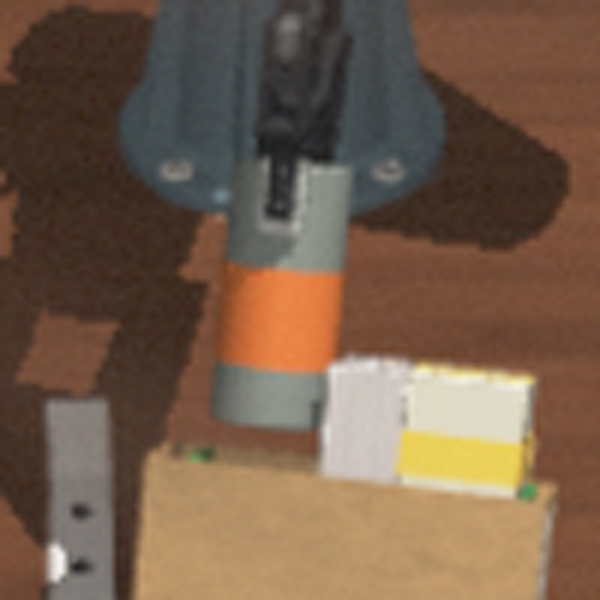

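```bash
python3 -m creep '[0,0,0,0.0001,0.0006,0,0.055, 0,0,0,0,0,0,0.055]' >/dev/null; python3 st.py
python3 -m creep '[0,0,0,0.0001,0.0006,0,0.055, 0,0,0,0,0,0,0.055]' >/dev/null; python3 st.py
python3 -m creep '[0,0,0,0.0001,0.0006,0,0.055, 0,0,0,0,0,0,0.055]' >/dev/null; python3 st.py
```

```text
Fc [-1.2 -0.7 -2.5] Mc [-0.05  0.57  0.03] w 0.0609 tcp_c mm [ -2.4 -43.1 197.5] roterr [0.04 0.1  0.01] 26.0
Fc [-1.5 -0.7 -2.2] Mc [-0.19  0.66  0.03] w 0.0606 tcp_c mm [ -2.4 -42.5 197.5] roterr [0.06 0.1  0.  ] 26.2
Fc [-2.4 -1.7 -1.8] Mc [-0.39  0.59  0.03] w 0.0608 tcp_c mm [ -2.4 -42.  197.5] roterr [ 0.07  0.1  -0.  ] 26.4
```

```bash
python3 -m creep '[0,0,0,-0.0004,-0.0023,0,0.055, 0,0,0,0.0037,-0.0007,-0.0065,0.055, 0,0,0,0.0037,-0.0007,-0.0065,0.055, 0,0,0,0,0,0,0.055, 0,0,0,0,0,0,0.055]' >/dev/null; python3 st.py
python3 -m creep '[0,0,0,0.002,-0.0004,-0.0035,0.055, 0,0,0,0,0,0,0.055]' >/dev/null; python3 st.py
python3 -m creep '[0,0,0,0.002,-0.0004,-0.0035,0.055, 0,0,0,0,0,0,0.055]' >/dev/null; python3 st.py
```

```text
Fc [-1.9 -0.1 -2.4] Mc [0.05 0.49 0.05] w 0.0608 tcp_c mm [ -3.  -44.2 181.9] roterr [0.03 0.01 0.02] 26.9
Fc [-2.8 -1.1 -3.4] Mc [0.01 0.58 0.05] w 0.0607 tcp_c mm [ -2.6 -44.3 178.1] roterr [0.04 0.07 0.01] 27.1
Fc [-2.1  0.7 -3.4] Mc [-0.01  0.49 -0.01] w 0.0611 tcp_c mm [ -2.6 -44.3 174. ] roterr [0.04 0.06 0.01] 27.3
```

```bash
python3 -m creep '[0,0,0,0.002,-0.0004,-0.0035,0.055, 0,0,0,0,0,0,0.055]' >/dev/null; python3 st.py
python3 -m creep '[0,0,0,0.002,-0.0004,-0.0035,0.055, 0,0,0,0,0,0,0.055]' >/dev/null; python3 st.py
python3 - <<'E'
from plan import *
s=eyes.snapshot("top");save(s,"t12")
a=cv2.imread('pics/t12.png')[160:240,270:360];cv2.imwrite('pics/c12t.png',cv2.resize(a,None,fx=7,fy=7,interpolation=2))
E
```

```text
Fc [-1.9 -0.6 -2.3] Mc [-0.    0.57  0.04] w 0.0608 tcp_c mm [ -2.6 -44.4 169.9] roterr [0.04 0.06 0.02] 27.5
Fc [-0.3  0.3 -2.8] Mc [ 0.01  0.52 -0.02] w 0.0612 tcp_c mm [ -2.6 -44.4 165.8] roterr [0.04 0.06 0.01] 27.7
```

View pics/c12t.png

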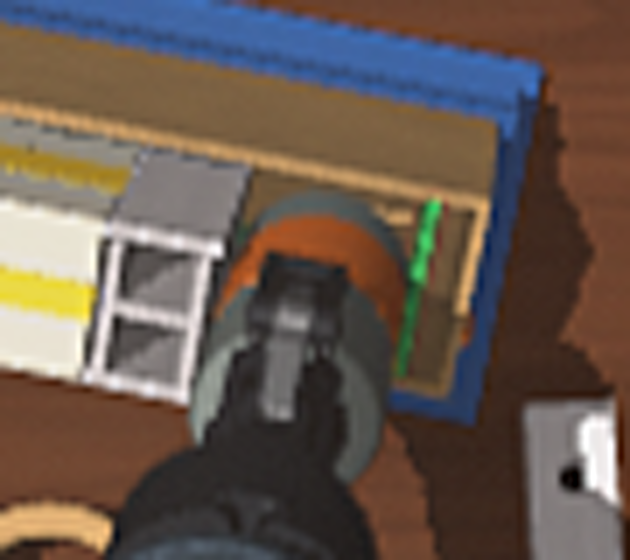

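```bash
python3 -m creep '[0,0,0,0.0039,-0.0007,-0.0069,0.055, 0,0,0,0.0039,-0.0007,-0.0069,0.055, 0,0,0,0,0,0,0.055]' >/dev/null; python3 st.py
python3 -m creep '[0,0,0,0.0039,-0.0007,-0.0069,0.055, 0,0,0,0.0039,-0.0007,-0.0069,0.055, 0,0,0,0,0,0,0.055]' >/dev/null; python3 st.py
```

```text
Fc [-1.8  0.6 -3.5] Mc [-0.06  0.37 -0.01] w 0.061 tcp_c mm [ -3.1 -44.4 149.2] roterr [0.04 0.   0.02] 28.05
Fc [-0.9  0.1 -2.6] Mc [ 0.    0.47 -0.01] w 0.0609 tcp_c mm [ -3.1 -44.4 133.3] roterr [0.05 0.   0.02] 28.35
```

```bash
python3 -m creep '[0,0,0,0.0039,-0.0007,-0.0069,0.055, 0,0,0,0.0039,-0.0007,-0.0069,0.055, 0,0,0,0,0,0,0.055]' >/dev/null; python3 st.py
python3 -m creep '[0,0,0,0.0039,-0.0007,-0.0069,0.055, 0,0,0,0.0039,-0.0007,-0.0069,0.055, 0,0,0,0,0,0,0.055, 0,0,0,0,0,0,0.055]' >/dev/null; python3 st.py
```

```text
Fc [-1.6 -0.2 -2. ] Mc [0.01 0.49 0.01] w 0.0615 tcp_c mm [ -3.1 -44.4 117.5] roterr [0.04 0.01 0.02] 28.65
Fc [-1.7 -0.4 -2.9] Mc [0.07 0.55 0.01] w 0.0609 tcp_c mm [ -2.8 -44.3 102.3] roterr [0.04 0.04 0.01] 29.05
```

```bash
python3 -m creep '[0,0,0,0.0019,-0.0004,-0.0059,0.055, 0,0,0,0,0,0,0.055, 0,0,0,0,0,0,0.055]' >/dev/null; python3 st.py
python3 -m creep '[0,0,0,0.0006,-0.0001,-0.0011,0.055, 0,0,0,0,0,0,0.055]' >/dev/null; python3 st.py
python3 -m creep '[0,0,0,0.0005,-0.0001,-0.0009,0.055, 0,0,0,0,0,0,0.055]' >/dev/null; python3 st.py
python3 -m creep '[0,0,0,0.0004,-0.0001,-0.0006,0.055, 0,0,0,0,0,0,0.055]' >/dev/null; python3 st.py
```

```text
Fc [ 0.5 -0.5 -3.8] Mc [0.03 0.25 0.02] w 0.061 tcp_c mm [ -3.4 -44.4  96.5] roterr [0.05 0.13 0.02] 29.35
Fc [ 1.3 -0.1 -3.1] Mc [0.02 0.19 0.04] w 0.061 tcp_c mm [ -3.4 -44.4  95.3] roterr [0.05 0.14 0.01] 29.55
Fc [ 0.   1.  -2.9] Mc [-0.02  0.14  0.02] w 0.0607 tcp_c mm [ -3.4 -44.4  94.3] roterr [0.05 0.14 0.01] 29.75
Fc [ 0.4  0.7 -2.9] Mc [0.04 0.08 0.01] w 0.0613 tcp_c mm [ -3.4 -44.4  93.5] roterr [0.05 0.13 0.01] 29.95
```

```bash
python3 -m creep '[0,0,0,0.0003,0,-0.0005,0.055, 0,0,0,0,0,0,0.055]' >/dev/null; python3 st.py
python3 -m creep '[0,0,0,0.0002,0,-0.0004,0.055, 0,0,0,0,0,0,0.055]' >/dev/null; python3 st.py
python3 -m creep '[0,0,0,0.0002,0,-0.0004,0.055, 0,0,0,0,0,0,0.055]' >/dev/null; python3 st.py
```

```text
Fc [-0.3  0.1  2.6] Mc [-0.05  0.2  -0.01] w 0.0607 tcp_c mm [ -3.4 -44.3  93.1] roterr [0.05 0.12 0.  ] 30.15
Fc [-2.6 -1.1 12.2] Mc [-0.13  0.57  0.01] w 0.0608 tcp_c mm [ -3.3 -44.2  93. ] roterr [ 0.04  0.12 -0.01] 30.35
Fc [-5.2 -1.6 23.2] Mc [-0.28  0.95 -0.03] w 0.0611 tcp_c mm [ -3.3 -44.2  92.9] roterr [ 0.04  0.11 -0.03] 30.55
```

```bash
python3 -m creep '[0,0,0,-0.0003,0,0.0006,0.055, 0,0,0,-0.0004,0.0001,-0.0002,0.055, 0,0,0,0,0,0,0.055]' >/dev/null; python3 st.py
python3 -m creep '[0,0,0,0,0,0,0.064, 0,0,0,0,0,0,0.07, 0,0,0,0,0,0,0.08, 0,0,0,0,0,0,0.085, 0,0,0,0,0,0,0.085, 0,0,0,-0.0098,0.0018,0.0173,0.085, 0,0,0,-0.0148,0.0027,0.026,0.085, 0,0,0,-0.0197,0.0036,0.0346,0.085, 0,0,0,-0.0197,0.0036,0.0346,0.085, 0,0,0,-0.02,0,0.03,0.085, 0,0,0,0,-0.03,0.02,0.085, 0,0,0,0,0,0,0.085]'
python3 -m creep '[0,0,0,0,-0.045,0.01,0.085, 0,0,0,0,-0.045,0.01,0.085, 0,0,0,0,-0.045,0,0.085, 0,0,0,0,-0.045,0,0.085, 0,0,0,0,0,0,0.085]'
python3 - <<'E'
from plan import *
s=eyes.snapshot("top");save(s,"t13")
a=cv2.imread('pics/t13.png')[148:222,252:352];cv2.imwrite('pics/c13t.png',cv2.resize(a,None,fx=8,fy=8,interpolation=2))
s=eyes.snapshot("scene");save(s,"s13")
a=cv2.imread('pics/s13.png')[150:250,290:385];cv2.imwrite('pics/c13s.png',cv2.resize(a,None,fx=6,fy=6,interpolation=2))
E
```

```text
Fc [-0.2 -0.   9.4] Mc [-0.11  0.1  -0.01] w 0.061 tcp_c mm [ -3.5 -44.3  93. ] roterr [0.05 0.17 0.  ] 30.85
clock: 32.05
tool_pos: [0.4541, -0.0257, 0.3005]
eef_rot: [149.4, 0.2, 79.5]
wrist_force: [0.1, 0.0, -0.4]
width: 0.0853
clock: 32.55
tool_pos: [0.4518, -0.2076, 0.3145]
eef_rot: [150.0, 0.0, 79.2]
wrist_force: [-0.6, -0.2, -0.3]
width: 0.0849
```

View pics/c13t.png

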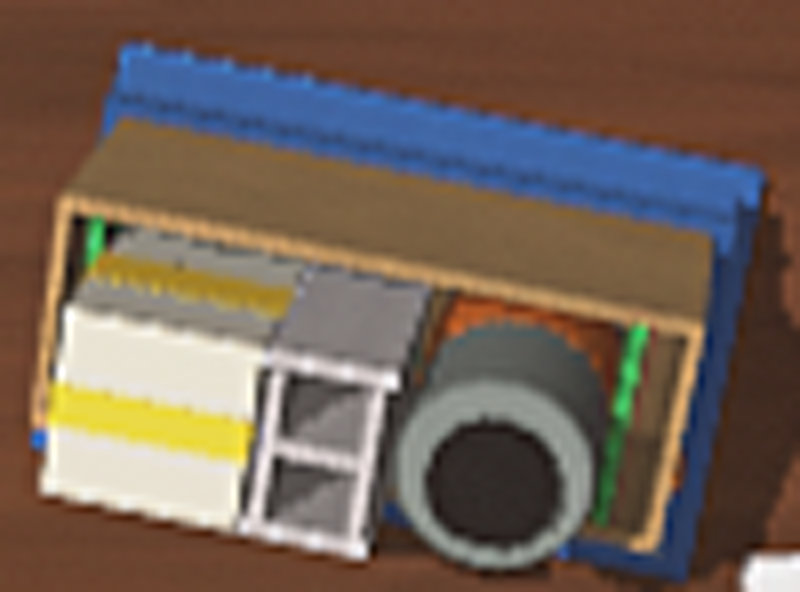

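View pics/c13s.png

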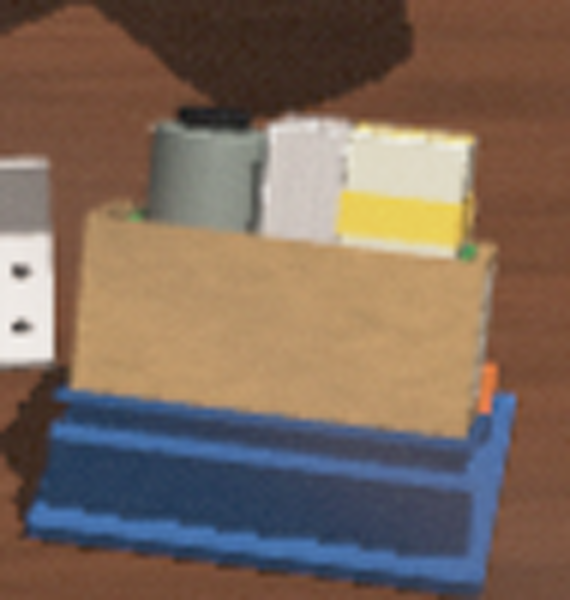

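View pics/t13.png

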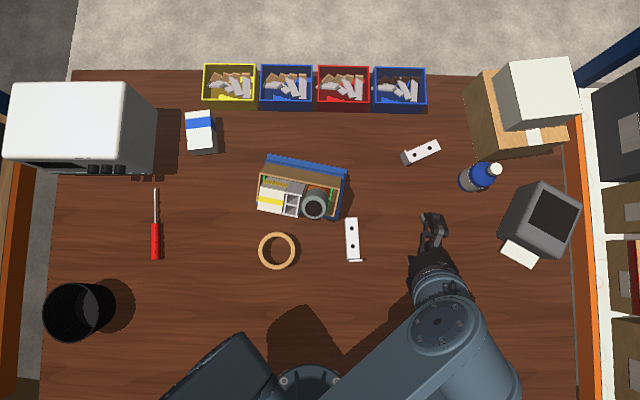

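```bash
python3 - <<'E'
from plan import *
t=eyes.snapshot("top");M=Rc(p[2])
def back(c,z):
    w=onplane(t,px(c,252,148,8),tc(0,0,z),M[:,2]);return 1e3*(w-[p[0],p[1],.055])@M
print("tin ring L/R/top/bot",back([(397,470),(595,477),(500,375),(490,571)],132).round(1).tolist())
print("rail top",back([(262,350),(400,385),(368,555),(240,522)],140).round(1).tolist())
print("iso top",back([(68,305),(262,350),(240,525),(42,490)],140).round(1).tolist())
for q in["tin_mid","rail_mid","isolator_mid"]:
    r=eyes.spot_point(t,q)[0]["xyz"];print(q,1e3*M.T@(np.array(r)-[p[0],p[1],.055]))
E
```

```text
tin ring L/R/top/bot [[-8.2, -18.7, 132.0], [1.9, -76.8, 132.0], [28.0, -43.7, 132.0], [-34.9, -51.5, 132.0]]
rail top [[24.6, 25.5, 140.0], [22.1, -15.8, 140.0], [-33.7, -15.0, 140.0], [-31.2, 24.3, 140.0]]
iso top [[26.7, 83.5, 140.0], [24.6, 25.5, 140.0], [-32.1, 24.2, 140.0], [-33.5, 84.5, 140.0]]
tin_mid [ -2.7734 -44.5103  68.4584]
rail_mid [-3.8678  5.9431 71.746 ]
isolator_mid [-4.7729 57.9548 67.1879]
```

```bash
python3 -c "
from h import *
print(workorder.sign_off());print(status.observe()['clock'])"
```

```text
the job is handed in; nothing more can be done
None
the job is handed in; nothing more can be done
```

The kit is packed and the job is handed in at about 33 s on the robot's clock. `sign_off` gave no verdict.

**What I did:**
- **Isolator:** slid about 25 mm until it touched the +y end board, then set on the floor.
- **Rail:** set on the floor against the isolator, with its x along the carton's x.
- **Tin:** touched lightly against the rail to locate it, backed off 1.5 mm, then lowered into the remaining gap.

**Last checks:**
- **Position in the row:** along the carton's y, the isolator spans about 24.5 to 84 mm and the rail about -15.5 to 25 mm. The tin's centre is near -48 mm. All three fall between the boards and look square.
- **Fully down:** each was lowered until the floor pushed back. The rail and tin stopped at the heights expected from their grasps.
- **Forces:** the largest I read at the wrist was about 24 N, against the 120 N limit. I only read it at the end of each move.
- **Bench:** the other things look unmoved in the last top picture, and the robot is clear of the carton.

**Disagreements:**
- **Tin grip width:** the gripper read 61 mm on the 62 mm tin. The tin stayed straight, so I carried on.
- **End board position:** contact put the +y board about 1 mm from where the picture fit had it, and I went by the contact.
- **Network positions:** they differed from my own measurements by up to about 3.5 mm along the row, within their stated accuracy of about 4 mm.

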